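# Weed out the lidless jars and carry the carrier level

## Task

Two of the four jars in the white carrier have lost their lids: take those two open jars out and put them in the grey reject bin, leaving the two capped jars in their pockets. Then lift the carrier by its bar handle about 10 cm clear of the table and finish there, still holding it by the handle, steady and level with the capped jars standing in it; do not put it down. Do not tip the carrier at any time, and leave the mortar, the measuring cylinder and the tub where they are.

Things in the scene. Friction and masses are not known exactly. Their poses are not given: they have to be found in the camera images.
- carrier: white plastic jar carrier, about 0.4 kg, loose on the table: plate 190 (its x) by 150 (its y) by 18 mm thick. Origin: centre of its underside, z up. Four round pockets 44 mm wide, 10 mm deep, at x = +-60, y = +-45 mm, floors 8 mm above the underside; one jar in each, which where varies. A bar handle rises along its middle. Either side of the robot, any yaw to 0.7 rad
- handle: the carrier's rigid steel bar handle: flat-sided bar 100 mm long (carrier's x), 12 mm thick (carrier's y), 20 mm tall, on two 8 mm round posts 44 mm either side of its middle. Origin at the bar's centre, 90 mm above the carrier's underside and over its middle; axes as the carrier's. 62 mm free between bar and plate
- open_jar_a: reject: white plastic jar without its lid, about 40 g, hollow and open at the top; straight body 40 mm in diameter (39 at the foot) up to 66 mm, then a 34 mm wide neck up to its open rim at 80 mm. Origin at the centre of its underside, z up. Starts upright in a pocket of the carrier, its underside on the pocket floor
- open_jar_b: reject: a second lidless jar, the same as open_jar_a, in another pocket
- capped_jar_a: good jar: white plastic, closed with a wide flat white cap, about 70 g; body 40 mm in diameter up to 66 mm, cap 43 mm in diameter from 66 to 88 mm. Origin at the centre of its underside, z up. Stands in a pocket of the carrier and stays there
- capped_jar_b: good jar: a second capped jar, the same as capped_jar_a, in another pocket
- bin: grey plastic reject bin, fixed on the table on the other side from the carrier: open-topped box 220 (its x) by 160 (its y) by 50 mm high outside, walls and floor 4 mm thick, empty at the start. Origin at the centre of its underside, z up. The jars may stand or lie in it
- mortar: bystander: white ceramic mortar 136 mm across and 70 mm high with its pestle leaning out to 125 mm height, beyond the work. Origin at the centre of its underside
- measuring_cylinder: bystander: glass measuring cylinder, 29 mm in diameter, 208 mm tall on a 72 mm foot, beyond the work. Origin at the centre of its underside
- tub: bystander: round white tub with a flat red lid, 76 mm across and 55 mm high, between the robot and the work. Origin at the centre of its underside
There are look-alikes about, which are no part of the job. What is shaped like the capped_jar_b but orange, turquoise or yellow is not meant.

How it is judged:
By the outcome, as a careful person would: the job done as asked, in the order asked, and still so for the second after the job is handed in, while the arm keeps its last pose, push and grip.
It also fails if it takes over 72 s, if anything falls off the work surface, if the arm or the gripper's body presses on something with over 40 N, if the wrist force passes 120 N, or if a joint passes its speed limit or range.

## Robot

A 6-joint arm with a two-finger parallel gripper is mounted at the origin on the work surface. World frame = base frame: x ahead of the robot, y to its left, z up, the work surface at z = 0. Lengths are in m, angles in rad, forces in N, time in s.
With the tool pointing down it reaches from about 0.375 to 0.9 m from the base axis. Payload 3.1 kg.
Tool frame: the origin (TCP) lies on the centre line of the jaws, within the pads' length; the fingertips stand 25 mm ahead of it and the grasp point (between the pads) lies 6 mm ahead of it; x points along the fingers, y is the direction in which the jaws open and shut, and the axes are right-handed (so a half turn about x gives the same grasp; the last joint's range is limited). The gripper opens to 87 mm and grips with 3 to 60 N. Pads are 19 mm wide; open, the fingers measure 117 mm over their backs; the gripper's body (75 mm by 190 mm) begins 51 mm behind the grasp point.
Start: joints at [1.167, 0.527, 1.433, -0, 1.181, -0.178], TCP at [0.139, 0.609, 0.211] pointing down, gripper open.
Joint ranges: [-3.08, 3.08], [-0.75, 2.2], [0.22, 2.44], [-1.43, 4.57], [0, 2.65], [-2.85, 2.85]. Speed limits (rad/s): [2.79, 2.79, 3.14, 3.14, 3.14, 3.14].

## Interface

Orientations are given as a unit quaternion [x, y, z, w].
In Python, from rig import robot gives the robot as it stands. The module is installed in compiled form; this text tells all that it offers.
- The arm moves only by the tool move_arm, never from a script. Its argument "commands" is a list of rows, each a list of 5 numbers: the gripper's target within -1 to 1 (shut at 1, half-way at 0, fully open at -1), then the shift along the tool's x, y, z in mm, then the turn about the tool's x in degrees. A call has 1 to 8 rows; each row is the pose to reach, as a shift and turn from the pose commanded when the call began, along the tool's axes at that moment; what a row does not reach only later rows make up. A row lasts 1/12 s, in which the tool goes at most 41.7 mm and 7.16 degrees, less where a joint would pass 70% of its speed; a pose out of reach is approached as far as the arm can. A call with a gripper value outside its range is refused whole. The fingers move at their own pace and stop on an object; "newtons" is the grip in N (left out, the last holds). Time passes only in rows, so rows that repeat a pose let the fingers close. It gives the time, the measured TCP pose, the force and the opening at its end, in the units of the state.
- robot.get_obs(): the state, without advancing time (a new reading comes with each control period).
- robot.camera(name): name is "scene" or "top" or "wrist"; returns a dict with "image" (420x560x3 uint8, red, green, blue), "fx", "fy", "cx", "cy" (pixels), "xyz" and "rotation" of the camera in the world; the wrist camera has in their place "tool_from_camera" (4x4, takes a point from camera to tool coordinates, whose origin is the TCP and whose axes are the tool frame's). Camera axes: x right, y down, z forward; pixel columns grow to the right and rows downward; lengths in m; the calibration is good to about 2 mm. A picture is of the moment at which its call begins: read the wrist's pose just before it. There is no depth.
- robot.hand_in(): hands the job in, once; it reports no verdict.
Trained networks look in a picture, given as the dict that the camera call returned (one of the last four; its "shot" number tells which), for a name from the list of things; names that differ only in an ending like _2 or _b are one class to them, and where a whole thing is asked for, a point or a joint stands for the part that bears it (a point fixed in the world has none). Each returns a list of dicts, best first, with "p" (0 to 1); they miss things now and then, are a little off and sometimes report something else, mostly with a low value. They report only what shows in the picture. A call takes as long as a camera call. They do not tell look-alikes from the thing itself.
- robot.regions_of(picture, name): "pixels" (420x560 bool, what is visible of it) and "bbox" ([left, top, right, bottom] in pixels, round what is visible of it).
The state is a dict: "time": time; "q": joint angles; "joint_velocities": joint speeds; "joint_torque": joint torques, N m; "position": TCP position; "tool_rot": TCP orientation; "ft_force": force on the tool from outside, world axes, zero at the start; "moment": the same for the moment, N m; "grip_width": finger opening in m.
Only numpy, scipy, OpenCV 4.12 (cv2) and the standard library are available. Lean on these libraries where they do the work, as an engineer would, in place of code of your own. Each camera call takes 0.05 s, during which the arm holds its last target.

## Working session

There is one attempt and no reset: what is moved stays moved. The work goes in short steps, Python scripts to look and compute and a tool call to move; the robot and the scene stay as the last step left them, time stands still between calls to the robot, and variables do not carry over. Pictures are saved under pics/ and viewed, and the job is handed in when it is done.

Besides the shell and the picture viewer there is one more tool, called after "Call:" by a JSON object that holds its "name" and its "arguments", one argument or row to a line. move_arm: Moves the arm, as the interface text tells. Its arguments: {"type":"object","properties":{"commands":{"type":"array","items":{"type":"array","items":{"type":"number"}}},"newtons":{"type":"number"}},"required":["commands"]}

```bash
mkdir -p pics; cat > h.py <<'E'
import numpy as np, cv2
from rig import robot
from scipy.spatial.transform import Rotation as R
def shot(name,fn=None):
    o=robot.get_obs(); p=robot.camera(name)
    if fn: cv2.imwrite('pics/'+fn,cv2.cvtColor(p['image'],cv2.COLOR_RGB2BGR))
    if name=='wrist':
        T=np.eye(4);T[:3,:3]=R.from_quat(o['tool_rot']).as_matrix();T[:3,3]=o['position']
        C=T@np.array(p['tool_from_camera']);p['W']=(C[:3,3],C[:3,:3])
    else:
        r=np.array(p['rotation']); r=r if r.shape==(3,3) else R.from_quat(r).as_matrix()
        p['W']=(np.array(p['xyz']),r)
    return p
def px2w(p,u,v,z):
    c,r=p['W'];d=r@np.array([(u-p['cx'])/p['fx'],(v-p['cy'])/p['fy'],1]);return c+d*(z-c[2])/d[2]
def w2px(p,X):
    c,r=p['W'];q=r.T@(np.array(X)-c);return np.array([p['fx']*q[0]/q[2]+p['cx'],p['fy']*q[1]/q[2]+p['cy']])
E
python3 - <<'E'
from h import *
o=robot.get_obs();print({k:np.round(v,3) for k,v in o.items()})
for n in ['top','scene']:
    p=shot(n,n+'1.png');print(n,p['W'],p['fx'])
    for nm in ['carrier','handle','open_jar_a','capped_jar_a','bin','tub','mortar','measuring_cylinder']:
        for d in robot.regions_of(p,nm):
            print(nm,round(d['p'],2),d['bbox'],d['pixels'].sum())
E
```

```text
{'time': np.float64(0.0), 'q': array([ 1.167,  0.528,  1.434, -0.   ,  1.181, -0.178]), 'joint_velocities': array([ 0.   ,  0.001, -0.   ,  0.001,  0.   , -0.   ]), 'joint_torque': array([ 1.0000e-03, -4.4005e+01, -1.7659e+01,  6.4000e-02,  5.8000e-02,
       -0.0000e+00]), 'position': array([0.139, 0.609, 0.21 ]), 'tool_rot': array([ 0.079,  0.703, -0.08 ,  0.702]), 'ft_force': array([ 0.371, -0.609,  0.471]), 'moment': array([-0.047, -0.038,  0.003]), 'grip_width': np.float64(0.087)}
top (array([ 0.48031663, -0.05173368,  0.79875627]), array([[-0.02106302, -0.98791832,  0.15353743],
       [-0.99896291,  0.02699671,  0.03666449],
       [-0.04036653, -0.15260594, -0.98746239]])) 385.77873657660865
carrier 0.73 [321.4, 207.3, 399.3, 307.7] 5221
handle 0.8 [363.0, 225.9, 373.4, 281.1] 551
open_jar_a 0.83 [328.3, 273.1, 351.3, 297.0] 404
open_jar_a 0.8 [378.6, 213.9, 401.9, 239.5] 461
capped_jar_a 0.87 [379.6, 326.8, 412.5, 355.0] 751
capped_jar_a 0.83 [329.5, 206.5, 358.9, 237.0] 525
capped_jar_a 0.79 [371.2, 276.5, 406.1, 303.8] 649
capped_jar_a 0.73 [426.0, 304.1, 465.8, 329.4] 755
[... 385 characters left out ...]
774273],
       [ 0.84227877, -0.27153673,  0.46565468],
       [ 0.01041071, -0.85550016, -0.51769787]])) 423.4697073688337
carrier 0.66 [158.8, 206.1, 259.3, 291.3] 2722
handle 0.63 [192.9, 212.6, 216.0, 262.5] 410
open_jar_a 0.97 [180.7, 239.5, 205.0, 281.5] 727
open_jar_a 0.88 [208.7, 204.3, 222.2, 236.0] 396
capped_jar_a 0.97 [222.0, 223.0, 247.3, 267.7] 815
capped_jar_a 0.96 [163.0, 209.7, 187.0, 246.4] 711
capped_jar_a 0.95 [114.4, 212.4, 133.0, 234.8] 378
capped_jar_a 0.88 [183.3, 188.0, 203.9, 225.0] 468
capped_jar_a 0.81 [145.8, 194.7, 169.9, 235.9] 583
bin 0.81 [302.2, 172.0, 406.8, 239.5] 4121
tub 0.75 [242.6, 194.0, 274.9, 225.3] 853
mortar 0.57 [347.5, 239.2, 420.7, 298.6] 3203
```

View pics/top1.png

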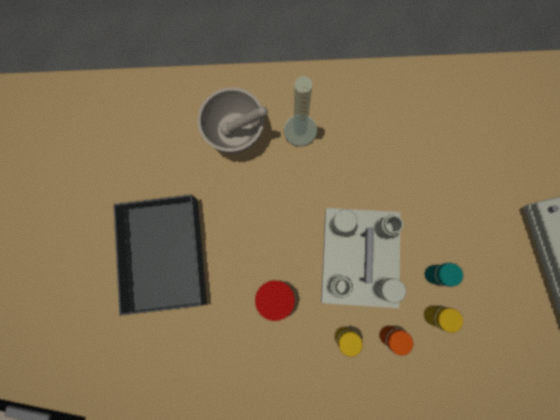

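View pics/scene1.png

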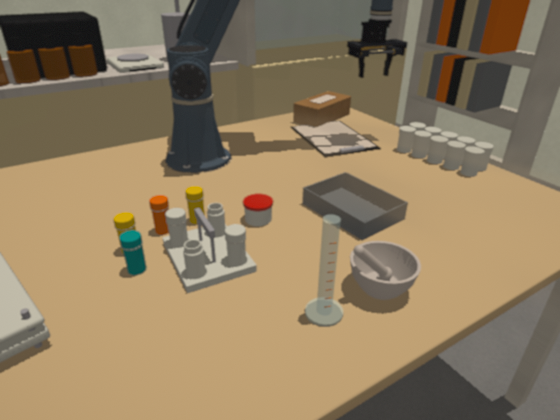

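```bash
python3 - <<'E'
import cv2
a=cv2.imread('pics/top1.png')[190:370,300:480];cv2.imwrite('pics/top1c.png',cv2.resize(a,(560,560),interpolation=cv2.INTER_CUBIC))
E
```

```text
(no output)
```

View pics/top1c.png

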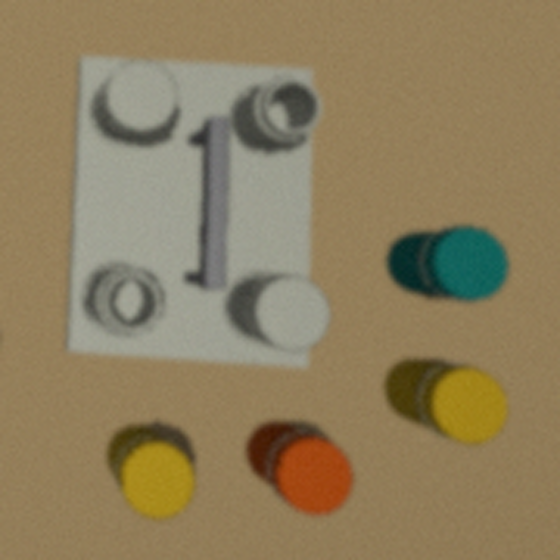

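The picture shows two ring-topped open jars in the carrier, at (391,226) and (340,286). The flat white caps are at (345,222) and (390,290). The orange, turquoise and yellow capped jars stand outside the carrier and aren't part of the job. Next I'll work out the poses.

```bash
python3 - <<'E'
from h import *
p=shot('top')
def cen(nm,z):
    for d in robot.regions_of(p,nm):
        v,u=np.nonzero(d['pixels']);print(nm,round(d['p'],2),np.round([u.mean(),v.mean()]),np.round(px2w(p,u.mean(),v.mean(),z)[:2],3))
        yield d
for d in cen('carrier',.018):
    c=cv2.minAreaRect(np.argwhere(d['pixels'])[:,::-1].astype(np.float32));print(c)
# corners from crop
s=180/560
for c in [(82,57),(313,70),(308,366),(68,350)]:
    u,v=300+c[0]*s,190+c[1]*s;print('corner',np.round(px2w(p,u,v,.018),4))
for a in [(217,118),(214,288)]: print('bar',np.round(px2w(p,300+a[0]*s,190+a[1]*s,.1),4))
for a,z in [((292,105),.088),((131,301),.088),((146,95),.096),((293,313),.096)]: print('jartop',np.round(px2w(p,300+a[0]*s,190+a[1]*s,z),4))
for d in cen('handle',.1):
    print(cv2.minAreaRect(np.argwhere(d['pixels'])[:,::-1].astype(np.float32)))
list(cen('open_jar_a',.085));list(cen('capped_jar_a',.096))
for d in cen('bin',.05):
    b=cv2.boxPoints(cv2.minAreaRect(np.argwhere(d['pixels'])[:,::-1].astype(np.float32)))
    for q in b: print(q,np.round(px2w(p,*q,.05)[:2],3))
list(cen('tub',.055))
list(cen('mortar',.05))
# full-model fit check
print(robot.get_obs()['time'])
E
```

```text
carrier 0.7 [360. 259.] [ 0.506 -0.191]
((361.1334228515625, 257.6647644042969), (77.81591796875, 96.69940185546875), 3.2704880237579346)
corner [ 0.6102 -0.1291  0.018 ]
corner [ 0.5975 -0.2783  0.018 ]
corner [ 0.41   -0.2619  0.018 ]
corner [ 0.4225 -0.1125  0.018 ]
bar [ 0.5585 -0.1975  0.1   ]
bar [ 0.4615 -0.1901  0.1   ]
jartop [ 0.5664 -0.2442  0.088 ]
jartop [ 0.4547 -0.1444  0.088 ]
jartop [ 0.5736 -0.1578  0.096 ]
jartop [ 0.4465 -0.2346  0.096 ]
handle 0.86 [368. 255.] [ 0.511 -0.192]
((367.1562194824219, 254.4701385498047), (13.263391494750977, 55.14194107055664), 1.2730300426483154)
open_jar_a 0.86 [339. 286.] [ 0.456 -0.14 ]
open_jar_a 0.59 [389. 226.] [ 0.563 -0.235]
open_jar_a 0.18 [344. 222.] [ 0.573 -0.153]
capped_jar_a 0.92 [444. 274.] [ 0.474 -0.323]
capped_jar_a 0.88 [390. 289.] [ 0.449 -0.228]
capped_jar_a 0.87 [443. 317.] [ 0.399 -0.316]
capped_jar_a 0.73 [343. 222.] [ 0.572 -0.151]
capped_jar_a 0.6 [397. 340.] [ 0.363 -0.234]
bin 0.79 [159. 254.] [0.523 0.204]
[108.84531 201.3292 ] [0.631 0.309]
[196.59302 193.20439] [0.643 0.131]
[207.07416 306.40054] [0.422 0.108]
[119.32645 314.52533] [0.409 0.278]
tub 0.97 [275. 300.] [ 0.432 -0.021]
mortar 0.74 [231. 119.] [0.796 0.06 ]
1.3
```

```bash
cat >> h.py <<'E'
def rel(X,o=None):
    o=o or robot.get_obs();M=R.from_quat(o['tool_rot']).as_matrix();return np.round(1000*M.T@(np.array(X)-o['position']),1)
def st():
    o=robot.get_obs();M=R.from_quat(o['tool_rot']).as_matrix()
    print('t',round(o['time'],2),'pos',np.round(o['position'],4),'w',round(o['grip_width'],4),'F',np.round(o['ft_force'],1),'q',np.round(o['q'],2),'\nyaw of y %.2f deg'%np.degrees(np.arctan2(M[1,1],M[0,1])),'tilt',np.round(M[:,0],3));return o
E
python3 - <<'E'
from h import *
o=st();print(R.from_quat(o['tool_rot']).as_matrix().round(3))
print(rel([.5,.25,.23]), rel([.566,-.2445,.23]))
E
```

```text
t 1.3 pos [0.1393 0.6093 0.2114] w 0.087 F [-0.5  0.   0.2] q [ 1.17  0.53  1.43 -0.    1.18 -0.18] 
yaw of y 77.12 deg tilt [ 0.  0. -1.]
[[ 0.     0.223  0.975]
 [ 0.     0.975 -0.223]
 [-1.     0.     0.   ]]
[ -18.6 -269.8  431.7] [ -18.6 -737.1  606.3]
```

Call:
{"name": "move_arm", "arguments": {
  "commands": [
    [-1, -20, -200, 320, 50],
    [-1, -20, -200, 320, 50],
    [-1, -20, -200, 320, 50],
    [-1, -20, -200, 320, 50],
    [-1, -20, -200, 320, 50],
    [-1, -20, -200, 320, 50],
    [-1, -20, -200, 320, 50],
    [-1, -20, -200, 320, 50]
  ],
  "newtons": 15
}}

```text
time: 1.97
position: [0.3763, 0.3729, 0.2295]
tool_rot: [0.37, 0.602, -0.37, 0.603]
ft_force: [0.7, 1.0, -0.5]
grip_width: 0.087
```

```bash
python3 - <<'E'
from h import *
o=st()
print(rel([.5,.05,.23]), rel([.566,-.2445,.23]))
E
```

```text
t 1.97 pos [0.3763 0.3729 0.2295] w 0.087 F [ 0.7  1.  -0.5] q [0.57 0.38 1.65 0.   1.11 0.1 ] 
yaw of y 26.88 deg tilt [ 0.001  0.    -1.   ]
[ -0.6 -35.7 343.9] [  -0.7 -110.   636.4]
```

Call:
{"name": "move_arm", "arguments": {
  "commands": [
    [-1, 0, -55, 320, 31.5],
    [-1, 0, -55, 320, 31.5],
    [-1, 0, -55, 320, 31.5],
    [-1, 0, -55, 320, 31.5],
    [-1, 0, -55, 320, 31.5],
    [-1, 0, -55, 320, 31.5],
    [-1, 0, -55, 320, 31.5],
    [-1, 0, -55, 320, 31.5]
  ]
}}

```text
time: 2.63
position: [0.473, 0.0616, 0.2295]
tool_rot: [0.519, 0.48, -0.519, 0.481]
ft_force: [0.3, 0.8, 0.2]
grip_width: 0.0873
```

```bash
python3 - <<'E'
from h import *
o=st()
print(rel([.566,-.2445,.23]))
E
```

```text
t 2.63 pos [0.473  0.0616 0.2295] w 0.0873 F [0.3 0.8 0.2] q [-0.11  0.3   1.77 -0.    1.06 -0.03] 
yaw of y -4.46 deg tilt [ 0.001 -0.001 -1.   ]
[-2.000e-01  1.165e+02  2.979e+02]
```

Call:
{"name": "move_arm", "arguments": {
  "commands": [
    [-1, 0, 116.5, 298, 0],
    [-1, 0, 116.5, 298, 0],
    [-1, 0, 116.5, 298, 0],
    [-1, 0, 116.5, 298, 0],
    [-1, 0, 116.5, 298, 0],
    [-1, 0, 116.5, 298, 0],
    [-1, 0, 116.5, 298, 0],
    [-1, 0, 116.5, 298, 0]
  ]
}}

```text
time: 3.3
position: [0.5665, -0.246, 0.2292]
tool_rot: [-0.519, -0.479, 0.519, -0.481]
ft_force: [1.9, -0.7, 0.2]
grip_width: 0.0867
```

```bash
python3 - <<'E'
from h import *
o=st()
p=shot('wrist','w1.png')
for nm in ['handle','carrier','open_jar_a','capped_jar_a']:
    for d in robot.regions_of(p,nm):
        print(nm,round(d['p'],2),d['bbox'],d['pixels'].sum())
print(p['W'],p['fx'])
for X in [(.566,-.2445,.088),(.454,-.1454,.088),(.51,-.195,.1)]: print(w2px(p,X))
E
```

```text
t 3.3 pos [ 0.5665 -0.246   0.2292] w 0.0867 F [ 1.9 -0.7  0.2] q [-0.59  0.5   1.43 -0.    1.21 -0.51] 
yaw of y -4.51 deg tilt [ 0.002 -0.002 -1.   ]
handle 0.66 [150.0, 133.0, 268.0, 152.0] 2005
carrier 0.71 [124.3, 58.6, 315.6, 208.1] 18667
open_jar_a 0.64 [260.6, 167.5, 302.1, 211.7] 1647
open_jar_a 0.58 [115.6, 63.1, 180.7, 111.1] 2602
capped_jar_a 0.88 [191.8, 242.2, 227.6, 293.5] 1237
capped_jar_a 0.77 [256.6, 60.0, 308.4, 116.0] 2257
capped_jar_a 0.75 [27.8, 173.4, 110.7, 232.4] 3413
capped_jar_a 0.61 [102.8, 246.2, 160.4, 293.0] 1677
capped_jar_a 0.61 [0.0, 81.3, 97.7, 135.4] 4004
capped_jar_a 0.59 [117.7, 162.2, 189.5, 221.2] 2739
(array([ 0.57188383, -0.16941002,  0.4022229 ]), array([[ 0.99690101, -0.07601901, -0.02023565],
       [-0.07864836, -0.95765784, -0.2769583 ],
       [ 0.00167527,  0.27769151, -0.96066884]])) 359.8440822880139
[280.98526354 196.52701103]
[136.50959429  90.66307441]
[209.01570684 147.21782306]
```

View pics/w1.png

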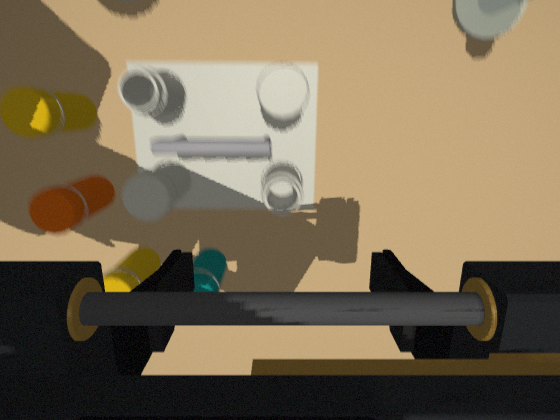

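```bash
python3 - <<'E'
import cv2
a=cv2.imread('pics/w1.png')[50:220,110:330];cv2.imwrite('pics/w1c.png',cv2.resize(a,None,fx=3.5,fy=3.5,interpolation=cv2.INTER_CUBIC))
E
```

```text
(no output)
```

View pics/w1c.png

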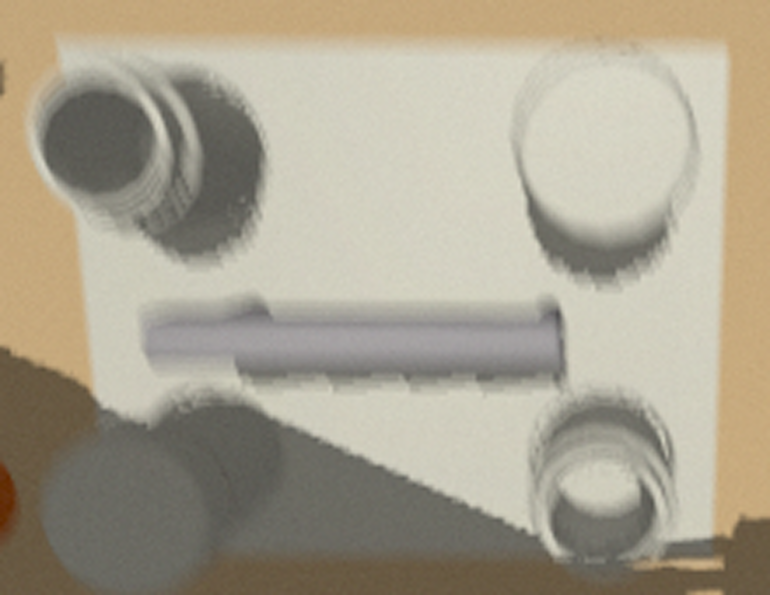

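The enlarged crop confirms that both targets have hollow rims, at (282,194) and (138,91) in the wrist image. The flat white caps next to them stay. These positions agree with the top camera.

```bash
python3 - <<'E'
from h import *
import json
o=robot.get_obs();p=shot('wrist')
f=lambda x,y,z: print((x,y),px2w(p,110+x/3.5,50+y/3.5,z).round(4))
f(603,505,.088);f(99,142,.088);f(145,342,.1);f(563,345,.1);f(608,147,.096);f(128,512,.096);f(62,42,.018);f(727,45,.018)
st();print(rel([.567,-.2445,.07]))
E
```

```text
(603, 505) [ 0.5652 -0.2367  0.088 ]
(99, 142) [ 0.4531 -0.1399  0.088 ]
(145, 342) [ 0.4601 -0.1861  0.1   ]
(563, 345) [ 0.5589 -0.1944  0.1   ]
(608, 147) [ 0.5729 -0.1506  0.096 ]
(128, 512) [ 0.4471 -0.2276  0.096 ]
(62, 42) [ 0.4214 -0.107   0.018 ]
(727, 45) [ 0.6092 -0.1223  0.018 ]
t 3.6 pos [ 0.5648 -0.2401  0.2288] w 0.087 F [-0.5 -0.4  0.7] q [-0.58  0.49  1.44  0.    1.21 -0.51] 
yaw of y -4.34 deg tilt [-0.001  0.001 -1.   ]
[158.8   2.8   4.4]
```

```bash
python3 - <<'E'
from h import *
for i in range(3): st()
p=shot('wrist','w2.png');st()
a=cv2.imread('pics/w2.png')[50:220,110:330];cv2.imwrite('pics/w2c.png',cv2.resize(a,None,fx=3.5,fy=3.5,interpolation=cv2.INTER_CUBIC))
E
```

```text
t 3.6 pos [ 0.5648 -0.2401  0.2288] w 0.087 F [-0.5 -0.4  0.7] q [-0.58  0.49  1.44  0.    1.21 -0.51] 
yaw of y -4.34 deg tilt [-0.001  0.001 -1.   ]
t 3.6 pos [ 0.5648 -0.2401  0.2288] w 0.087 F [-0.5 -0.4  0.7] q [-0.58  0.49  1.44  0.    1.21 -0.51] 
yaw of y -4.34 deg tilt [-0.001  0.001 -1.   ]
t 3.6 pos [ 0.5648 -0.2401  0.2288] w 0.087 F [-0.5 -0.4  0.7] q [-0.58  0.49  1.44  0.    1.21 -0.51] 
yaw of y -4.34 deg tilt [-0.001  0.001 -1.   ]
t 3.65 pos [ 0.5649 -0.2398  0.229 ] w 0.0871 F [ 0.3  0.6 -0.7] q [-0.58  0.49  1.44  0.    1.21 -0.51] 
yaw of y -4.30 deg tilt [-0.001  0.001 -1.   ]
```

View pics/w2c.png

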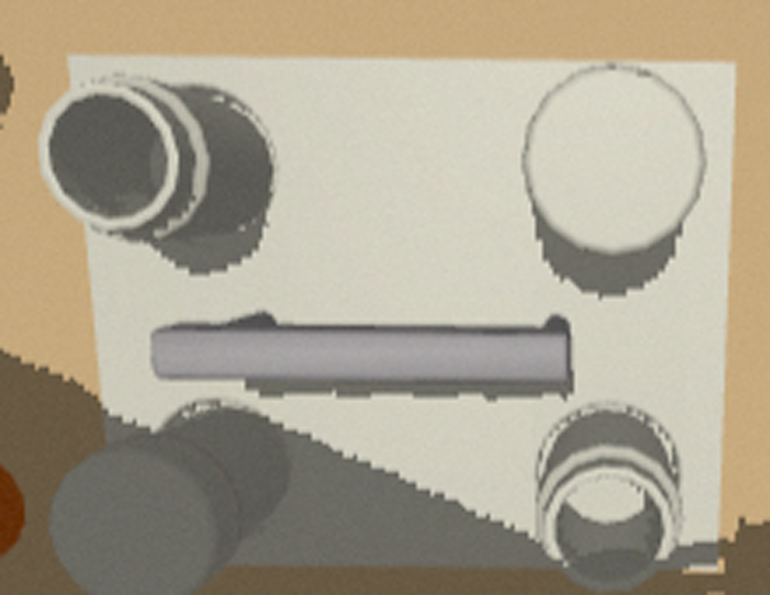

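```bash
python3 - <<'E'
from h import *
o=robot.get_obs();p=shot('wrist')
f=lambda x,y,z: print((x,y),px2w(p,110+x/3.5,50+y/3.5,z).round(4))
f(610,524,.088);f(109,155,.088);f(152,355,.1);f(570,358,.1);f(615,158,.096);f(135,528,.096);f(68,56,.018);f(735,64,.018)
E
```

```text
(610, 524) [ 0.5668 -0.241   0.088 ]
(109, 155) [ 0.4548 -0.1423  0.088 ]
(152, 355) [ 0.4612 -0.1886  0.1   ]
(570, 358) [ 0.5604 -0.1968  0.1   ]
(615, 158) [ 0.5744 -0.1523  0.096 ]
(135, 528) [ 0.4481 -0.2312  0.096 ]
(68, 56) [ 0.4223 -0.1102  0.018 ]
(735, 64) [ 0.6112 -0.1266  0.018 ]
```

```bash
python3 - <<'E'
from h import *
o=st();print(rel([.5665,-.2425,.07]))
E
```

```text
t 3.7 pos [ 0.565  -0.2398  0.2292] w 0.0867 F [ 0.5  0.5 -0.1] q [-0.58  0.49  1.44  0.    1.21 -0.51] 
yaw of y -4.28 deg tilt [-0.001  0.001 -1.   ]
[159.2   1.8   2.7]
```

Call:
{"name": "move_arm", "arguments": {
  "commands": [
    [-1, 30, 2, 2.5, 0],
    [-1, 60, 2, 2.5, 0],
    [-1, 90, 2, 2.5, 0],
    [-1, 120, 2, 2.5, 0],
    [-1, 140, 2, 2.5, 0],
    [-1, 152, 2, 2.5, 0],
    [-1, 159, 2, 2.5, 0],
    [-1, 159, 2, 2.5, 0]
  ]
}}

```text
time: 4.37
position: [0.5668, -0.2432, 0.0692]
tool_rot: [-0.518, -0.481, 0.519, -0.48]
ft_force: [0.1, -0.6, -0.1]
grip_width: 0.087
```

Call:
{"name": "move_arm", "arguments": {
  "commands": [
    [0.5, 0, 0, 0, 0],
    [0.5, 0, 0, 0, 0],
    [0.5, 0, 0, 0, 0],
    [0.5, 0, 0, 0, 0],
    [0.5, 0, 0, 0, 0],
    [0.5, 0, 0, 0, 0],
    [0.5, 0, 0, 0, 0],
    [0.5, 0, 0, 0, 0]
  ],
  "newtons": 15
}}

```text
time: 5.03
position: [0.5672, -0.2443, 0.0702]
tool_rot: [0.519, 0.48, -0.519, 0.481]
ft_force: [-0.0, 0.0, -0.5]
grip_width: 0.0411
```

```bash
python3 - <<'E'
from h import *
o=st()
p=shot('wrist','w3.png')
E
```

```text
t 5.03 pos [ 0.5672 -0.2443  0.0702] w 0.0411 F [-0.   0.  -0.5] q [-0.59  0.7   1.56 -0.    0.88 -0.51] 
yaw of y -4.39 deg tilt [ 0. -0. -1.]
```

View pics/w3.png

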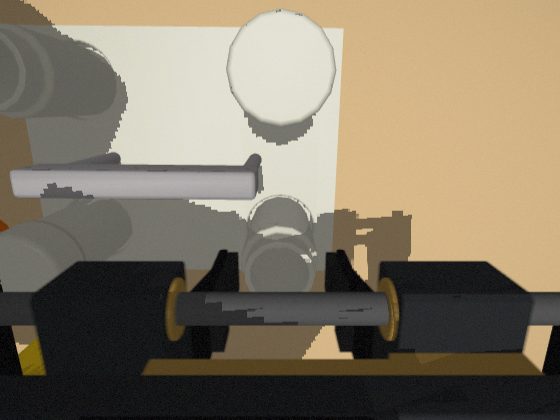

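Call:
{"name": "move_arm", "arguments": {
  "commands": [
    [0.5, 0, 0, 0, 0],
    [0.5, 0, 0, 0, 0],
    [0.5, 0, 0, 0, 0],
    [0.5, -3, 0, 0, 0],
    [0.5, -8, 0, 0, 0],
    [0.5, -15, 0, 0, 0],
    [0.5, -25, 0, 0, 0],
    [0.5, -35, 0, 0, 0]
  ]
}}

```text
time: 5.75
position: [0.5674, -0.2443, 0.1062]
tool_rot: [0.519, 0.48, -0.519, 0.481]
ft_force: [-0.9, -0.4, -0.2]
grip_width: 0.0328
```

```bash
python3 - <<'E'
from h import *
o=st()
p=shot('wrist','w4.png')
E
```

```text
t 5.75 pos [ 0.5674 -0.2443  0.1062] w 0.0328 F [-0.9 -0.4 -0.2] q [-0.59  0.65  1.54 -0.    0.95 -0.51] 
yaw of y -4.38 deg tilt [ 0. -0. -1.]
```

View pics/w4.png

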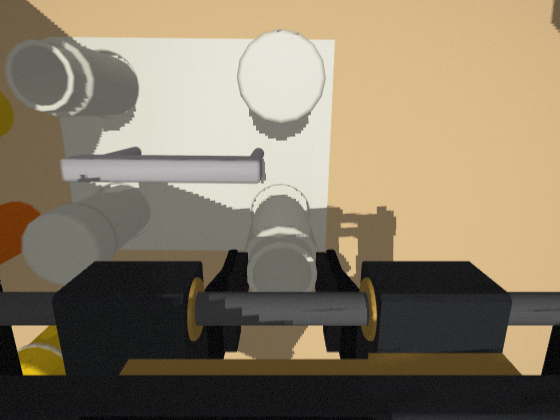

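```bash
python3 - <<'E'
from h import *
p=shot('scene','s2.png');st()
cv2.imwrite('pics/s2c.png',cv2.resize(cv2.imread('pics/s2.png')[130:310,100:340],None,fx=3.3,fy=3.3,interpolation=cv2.INTER_CUBIC))
E
```

```text
t 5.85 pos [ 0.5689 -0.2452  0.1078] w 0.033 F [ 0.3 -0.8 -1.5] q [-0.59  0.65  1.54  0.    0.95 -0.51] 
yaw of y -4.38 deg tilt [ 0.004 -0.003 -1.   ]
```

View pics/s2c.png

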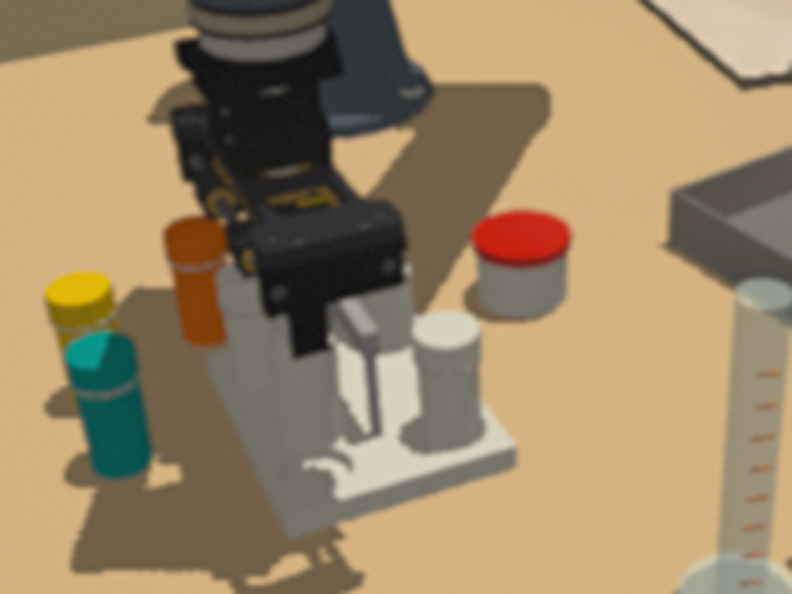

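The scene picture shows the pads slipped up to the jar's neck: the opening is 33 mm and the jar is only about 1 cm up. I'll set it back in its pocket and grip the body again, harder.

Call:
{"name": "move_arm", "arguments": {
  "commands": [
    [0.5, 3, 0, 0, 0],
    [0.5, 6, 0, 0, 0],
    [0.5, 9, 0, 0, 0],
    [0.5, 11, 0, 0, 0],
    [0.5, 11, 0, 0, 0],
    [0.5, 11, 0, 0, 0]
  ]
}}

```text
time: 6.35
position: [0.5669, -0.244, 0.0934]
tool_rot: [-0.519, -0.481, 0.519, -0.48]
ft_force: [-0.1, 0.4, -0.7]
grip_width: 0.0328
```

```bash
python3 - <<'E'
from h import *
st()
p=shot('wrist','w5.png')
p=shot('scene','s3.png');
cv2.imwrite('pics/s3c.png',cv2.resize(cv2.imread('pics/s3.png')[200:300,150:260],None,fx=5,fy=5,interpolation=cv2.INTER_CUBIC))
E
```

```text
t 6.35 pos [ 0.5669 -0.244   0.0934] w 0.0328 F [-0.1  0.4 -0.7] q [-0.59  0.67  1.55 -0.    0.93 -0.51] 
yaw of y -4.38 deg tilt [-0.001  0.001 -1.   ]
```

View pics/s3c.png

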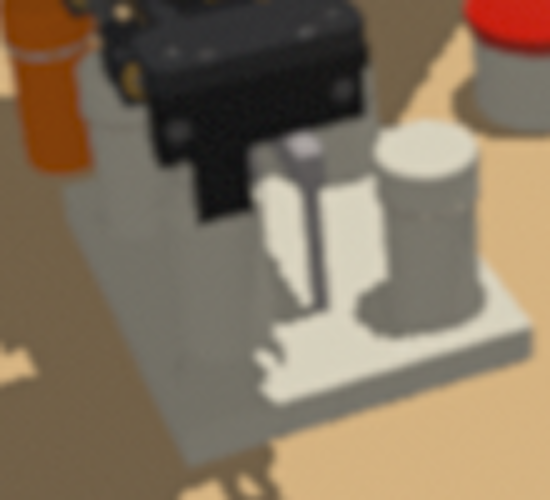

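View pics/w5.png

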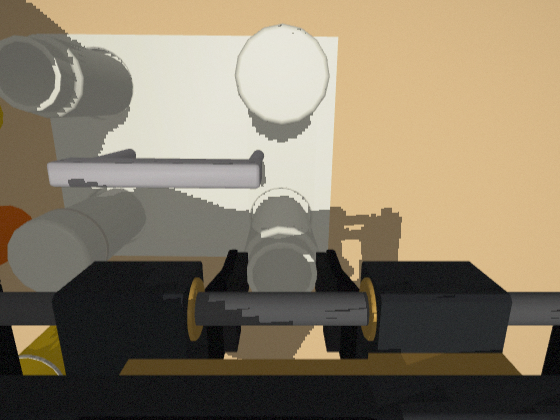

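Call:
{"name": "move_arm", "arguments": {
  "commands": [
    [0.5, 1, 0, 0, 0],
    [0.5, 2, 0, 0, 0],
    [0.5, 3, 0, 0, 0],
    [0.5, 4, 0, 0, 0],
    [0.5, 4, 0, 0, 0]
  ]
}}

```text
time: 6.87
position: [0.5671, -0.2441, 0.0899]
tool_rot: [-0.519, -0.481, 0.519, -0.48]
ft_force: [-0.3, -0.4, 0.2]
grip_width: 0.033
```

```bash
python3 - <<'E'
from h import *
p=shot('scene','s4.png')
for z in [.008,.018,.027,.046,.065,.083,.09]:
    q=w2px(p,(.567,-.243,z));print(z,q.round(1),'s2c',((q-[100,130])*3.3).round(0),'s3c',((q-[150,200])*5).round(0))
cv2.imwrite('pics/s4c.png',cv2.resize(cv2.imread('pics/s4.png')[220:300,160:240],None,fx=7,fy=7,interpolation=cv2.INTER_CUBIC))
a=cv2.imread('pics/s2.png')[220:300,160:240].astype(float)*1.6
cv2.imwrite('pics/s2d.png',cv2.resize(a.clip(0,255).astype('uint8'),None,fx=7,fy=7,interpolation=cv2.INTER_CUBIC))
E
```

```text
0.008 [196.4 275.6] s2c [318. 481.] s3c [232. 378.]
0.018 [196.  271.8] s2c [317. 468.] s3c [230. 359.]
0.027 [195.5 268.3] s2c [315. 457.] s3c [228. 342.]
0.046 [194.6 260.9] s2c [312. 432.] s3c [223. 304.]
0.065 [193.7 253.2] s2c [309. 407.] s3c [218. 266.]
0.083 [192.8 245.8] s2c [306. 382.] s3c [214. 229.]
0.09 [192.4 242.9] s2c [305. 373.] s3c [212. 215.]
```

View pics/s2d.png

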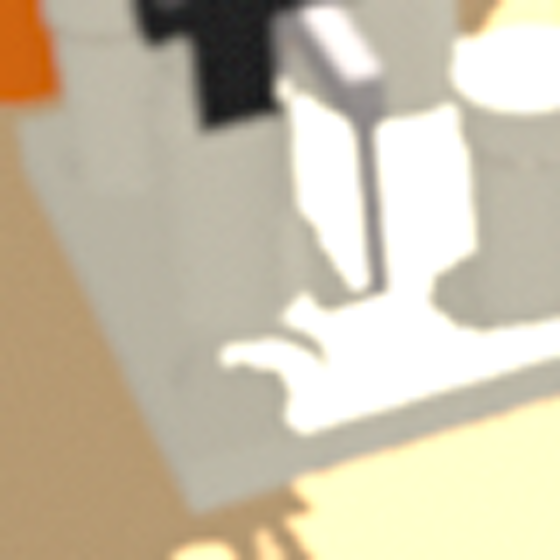

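View pics/s4c.png

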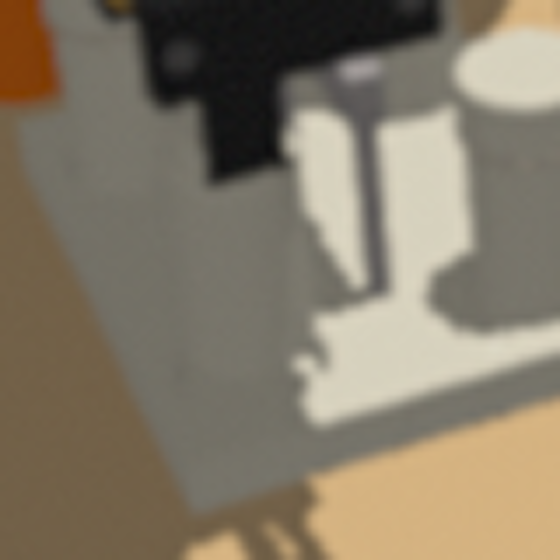

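```bash
python3 - <<'E'
from h import *
o=st();p=shot('wrist','w6.png')
C=np.linalg.inv(np.array(p['tool_from_camera']))
for x in [-.018,.006,.025,-.03]:
  for z in [0,-.02,.02]:
    q=C@np.array([x,0,z,1]);print(x,z,(p['fx']*q[0]/q[2]+p['cx']).round(1),(p['fy']*q[1]/q[2]+p['cy']).round(1), 'scale px/mm',round(p['fx']/q[2]/1000,2))
cv2.imwrite('pics/w6c.png',cv2.resize(cv2.imread('pics/w6.png')[180:400,180:390],None,fx=2.7,fy=2.7))
E
```

```text
t 6.92 pos [ 0.5671 -0.2441  0.09  ] w 0.0329 F [1.  0.1 0.1] q [-0.59  0.67  1.55 -0.    0.92 -0.51] 
yaw of y -4.38 deg tilt [-0.  0. -1.]
-0.018 0 282.2 277.9 scale px/mm 2.11
-0.018 -0.02 282.2 238.1 scale px/mm 2.19
-0.018 0.02 282.2 315.3 scale px/mm 2.05
0.006 0 282.1 257.9 scale px/mm 1.86
0.006 -0.02 282.1 222.4 scale px/mm 1.92
0.006 0.02 282.1 291.5 scale px/mm 1.81
0.025 0 282.1 245.1 scale px/mm 1.7
0.025 -0.02 282.1 212.4 scale px/mm 1.75
0.025 0.02 282.1 276.2 scale px/mm 1.66
-0.03 0 282.2 290.2 scale px/mm 2.27
-0.03 -0.02 282.3 247.8 scale px/mm 2.35
-0.03 0.02 282.2 329.7 scale px/mm 2.19
```

View pics/w6c.png

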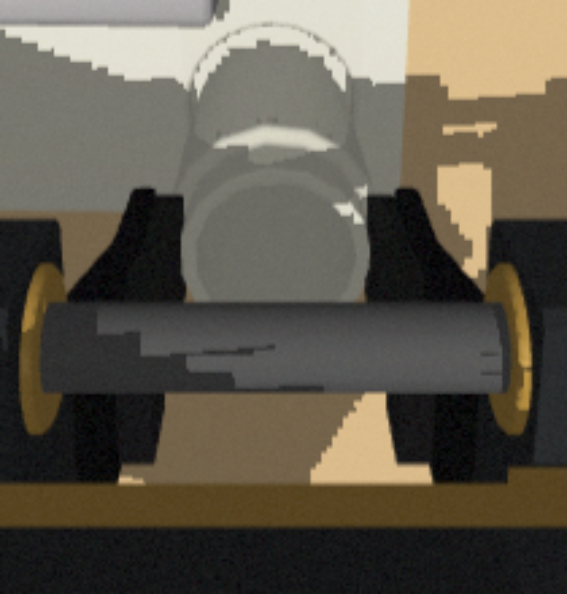

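The wrist crop puts the rim at (282,271), about 15 mm behind the TCP. So the jar is actually held and lifted with its bottom near z=0.025, not slipped. I'll keep lifting and check again.

Call:
{"name": "move_arm", "arguments": {
  "commands": [
    [0.5, -10, 0, 0, 0],
    [0.5, -25, 0, 0, 0],
    [0.5, -45, 0, 0, 0],
    [0.5, -65, 0, 0, 0],
    [0.5, -85, 0, 0, 0],
    [0.5, -105, 0, 0, 0],
    [0.5, -120, 0, 0, 0],
    [0.5, -120, 0, 0, 0]
  ],
  "newtons": 20
}}

```text
time: 7.63
position: [0.5695, -0.2455, 0.2148]
tool_rot: [0.519, 0.478, -0.518, 0.484]
ft_force: [0.1, -0.3, -0.0]
grip_width: 0.0332
```

```bash
python3 - <<'E'
from h import *
st()
p=shot('scene','s5.png')
cv2.imwrite('pics/s5c.png',cv2.resize(cv2.imread('pics/s5.png')[110:310,100:300],None,fx=3,fy=3,interpolation=cv2.INTER_CUBIC))
E
```

```text
t 7.63 pos [ 0.5695 -0.2455  0.2148] w 0.0332 F [ 0.1 -0.3 -0. ] q [-0.59  0.51  1.45  0.    1.17 -0.51] 
yaw of y -4.37 deg tilt [ 0.007 -0.005 -1.   ]
```

View pics/s5c.png

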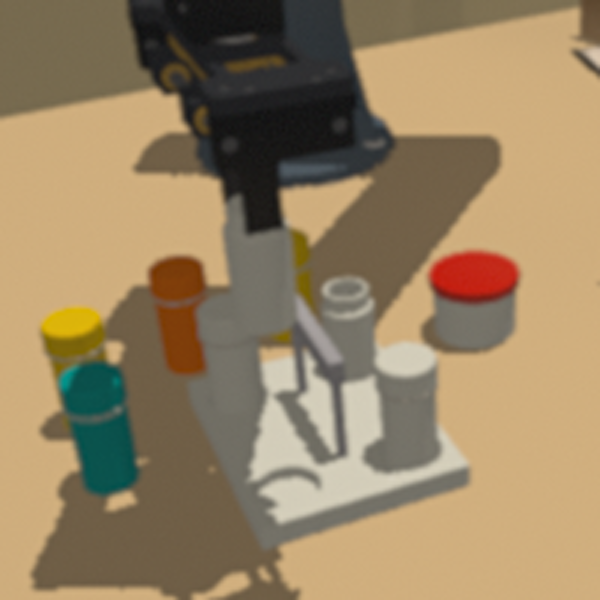

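```bash
python3 - <<'E'
from h import *
print(rel([.569,.21,.215]))
E
```

```text
[  -3.7  -34.1 -453.6]
```

Call:
{"name": "move_arm", "arguments": {
  "commands": [
    [0.5, 0, -2, -25, 0],
    [0.5, 0, -5, -60, 0],
    [0.5, 0, -8, -100, 0],
    [0.5, 0, -11, -140, 0],
    [0.5, 0, -14, -180, 0],
    [0.5, 0, -17, -220, 0],
    [0.5, 0, -20, -260, 0],
    [0.5, 0, -23, -300, 0]
  ]
}}

```text
time: 8.35
position: [0.5659, 0.0586, 0.2089]
tool_rot: [-0.518, -0.481, 0.519, -0.48]
ft_force: [0.8, -0.4, -0.6]
grip_width: 0.033
```

Call:
{"name": "move_arm", "arguments": {
  "commands": [
    [0.5, 0, -3, -40, 0],
    [0.5, 0, -6, -80, 0],
    [0.5, 0, -9, -115, 0],
    [0.5, 0, -11, -140, 0],
    [0.5, 0, -12, -154, 0],
    [0.5, 0, -12, -154, 0],
    [0.5, 0, -12, -154, 0],
    [0.5, 0, -12, -154, 0]
  ]
}}

```text
time: 9.02
position: [0.5668, 0.2097, 0.2095]
tool_rot: [-0.518, -0.48, 0.52, -0.48]
ft_force: [-0.2, 0.0, -0.3]
grip_width: 0.033
```

```bash
python3 - <<'E'
from h import *
st()
p=shot('wrist','w7.png')
print(rel([.569,.21,.0775]))
E
```

```text
t 9.02 pos [0.5668 0.2097 0.2095] w 0.033 F [-0.2  0.  -0.3] q [ 0.17  0.5   1.49 -0.    1.15  0.25] 
yaw of y -4.43 deg tilt [-0.001 -0.001 -1.   ]
[132.2   2.1  -0.9]
```

View pics/w7.png

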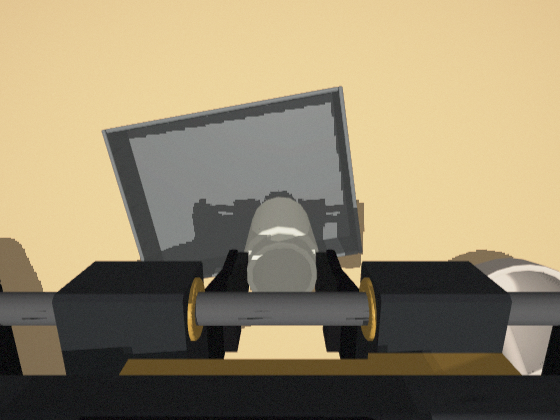

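```bash
python3 - <<'E'
from h import *
p=shot('wrist')
a=px2w(p,105,131,.05);b=px2w(p,342,88,.05);print(a,b,np.linalg.norm(a-b),np.degrees(np.arctan2(b[1]-a[1],b[0]-a[0])))
e=(b-a)/np.linalg.norm(b-a);n=np.array([e[1],-e[0],0]);c=(a+b)/2+n*.08;print('centre',c,'slots',c+e*.045,c-e*.045)
E
```

```text
[0.41205914 0.27968517 0.05      ] [0.62665488 0.29970539 0.05      ] 0.2155275865244906 5.329850797221584
centre [0.52678816 0.21004116 0.05      ] slots [0.57159359 0.21422118 0.05      ] [0.48198272 0.20586114 0.05      ]
```

Call:
{"name": "move_arm", "arguments": {
  "commands": [
    [0.5, 25, 4, -3, 0],
    [0.5, 55, 4, -3, 0],
    [0.5, 85, 4, -3, 0],
    [0.5, 110, 4, -3, 0],
    [0.5, 125, 4, -3, 0],
    [0.5, 133, 4, -3, 0],
    [0.5, 136, 4, -3, 0],
    [0.5, 136, 4, -3, 0]
  ]
}}

```text
time: 9.78
position: [0.5715, 0.213, 0.0739]
tool_rot: [-0.519, -0.48, 0.519, -0.48]
ft_force: [0.5, 0.3, 0.0]
grip_width: 0.0327
```

Call:
{"name": "move_arm", "arguments": {
  "commands": [
    [0.5, 0, 0, 0, 0],
    [0.5, 1.5, 0, 0, 0],
    [0.5, 3, 0, 0, 0],
    [0.5, 3, 0, 0, 0]
  ]
}}

```text
time: 10.12
position: [0.5716, 0.2139, 0.0718]
tool_rot: [0.519, 0.48, -0.518, 0.481]
ft_force: [-0.0, -0.6, 0.2]
grip_width: 0.0325
```

Release with a partial opening.

Call:
{"name": "move_arm", "arguments": {
  "commands": [
    [-0.4, 0, 0, 0, 0],
    [-0.4, 0, 0, 0, 0],
    [-0.4, 0, 0, 0, 0],
    [-0.4, 0, 0, 0, 0],
    [-0.4, 0, 0, 0, 0],
    [-0.4, 0, 0, 0, 0]
  ]
}}

```text
time: 10.62
position: [0.5713, 0.2138, 0.0711]
tool_rot: [0.519, 0.481, -0.519, 0.481]
ft_force: [-0.4, 0.4, -0.0]
grip_width: 0.059
```

Call:
{"name": "move_arm", "arguments": {
  "commands": [
    [-0.4, -15, 0, 0, 0],
    [-0.4, -40, 0, 0, 0],
    [-0.4, -70, 0, 0, 0],
    [-0.4, -100, 0, 0, 0],
    [-0.4, -130, 0, 0, 0],
    [-0.6, -150, 0, 0, 0],
    [-1, -158, 0, 0, 0],
    [-1, -158, 0, 0, 0]
  ]
}}

```text
time: 11.28
position: [0.5725, 0.2141, 0.2314]
tool_rot: [0.52, 0.48, -0.517, 0.482]
ft_force: [-0.3, 0.1, -0.5]
grip_width: 0.0736
```

```bash
python3 - <<'E'
from h import *
st()
p=shot('top','t2.png')
print(rel([.4545,-.144,.23]))
cv2.imwrite('pics/t2c.png',cv2.resize(cv2.imread('pics/t2.png')[170:330,90:420],None,fx=2.4,fy=2.4,interpolation=cv2.INTER_CUBIC))
E
```

```text
t 11.28 pos [0.5725 0.2141 0.2314] w 0.0736 F [-0.3  0.1 -0.5] q [0.18 0.49 1.45 0.   1.2  0.25] 
yaw of y -4.37 deg tilt [ 0.005  0.001 -1.   ]
[ -0.8 -89.2 365.7]
```

View pics/t2c.png

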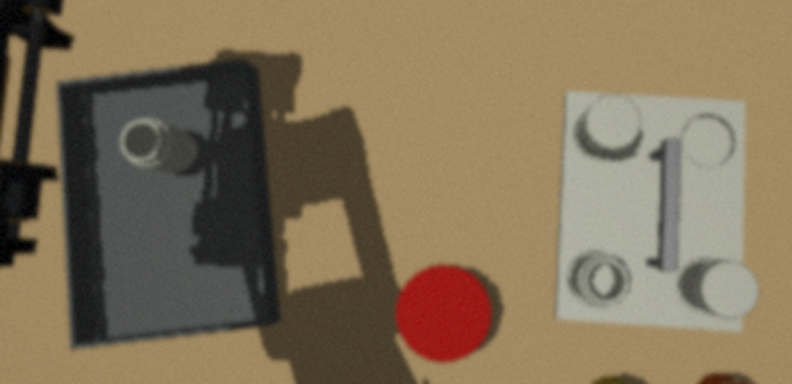

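Jar 1 stands in the bin and its pocket is empty. The carrier hasn't moved. Now jar 2.

Call:
{"name": "move_arm", "arguments": {
  "commands": [
    [-1, 0, -7, 30, 0],
    [-1, 0, -17, 70, 0],
    [-1, 0, -27, 110, 0],
    [-1, 0, -37, 150, 0],
    [-1, 0, -47, 190, 0],
    [-1, 0, -57, 230, 0],
    [-1, 0, -67, 270, 0],
    [-1, 0, -75, 305, 0]
  ]
}}

```text
time: 12.0
position: [0.4705, -0.0859, 0.2269]
tool_rot: [-0.518, -0.482, 0.52, -0.479]
ft_force: [0.5, -0.2, -0.5]
grip_width: 0.0873
```

```bash
python3 - <<'E'
from h import *
robot.camera('top');robot.camera('top');st()
print(rel([.4545,-.144,.23]))
E
```

```text
t 12.1 pos [ 0.4709 -0.0886  0.2271] w 0.087 F [-0.3  0.8 -1.2] q [-0.42  0.31  1.77 -0.    1.07 -0.33] 
yaw of y -4.76 deg tilt [-0.004 -0.    -1.   ]
[ -2.8 -11.7  56.6]
```

Call:
{"name": "move_arm", "arguments": {
  "commands": [
    [-1, 0, -6, 30, 0],
    [-1, 0, -10, 48, 0],
    [-1, 0, -12, 56, 0],
    [-1, 0, -12, 56, 0],
    [-1, 0, -12, 56, 0],
    [-1, 0, -12, 56, 0],
    [-1, 0, -12, 56, 0]
  ]
}}

```text
time: 12.68
position: [0.457, -0.1381, 0.2288]
tool_rot: [0.518, 0.481, -0.518, 0.481]
ft_force: [-0.6, 0.2, 0.4]
grip_width: 0.0871
```

```bash
python3 - <<'E'
from h import *
st()
p=shot('wrist','w8.png');st()
for X in [(.454,-.144,.088),(.511,-.194,.1)]: print(w2px(p,X))
print(rel([.4545,-.144,.07]))
E
```

```text
t 12.68 pos [ 0.457  -0.1381  0.2288] w 0.0871 F [-0.6  0.2  0.4] q [-0.53  0.31  1.77  0.    1.07 -0.45] 
yaw of y -4.29 deg tilt [-0.001  0.001 -1.   ]
t 12.73 pos [ 0.4571 -0.1383  0.2289] w 0.0871 F [-0.5  0.8  0.4] q [-0.53  0.31  1.77  0.    1.07 -0.45] 
yaw of y -4.29 deg tilt [-0.     0.001 -1.   ]
[279.17109252 205.17914477]
[346.13778055 257.32408146]
[158.9  -2.1   6. ]
```

View pics/w8.png

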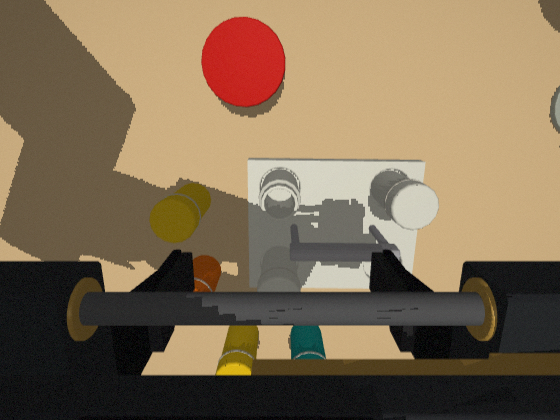

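Call:
{"name": "move_arm", "arguments": {
  "commands": [
    [-0.6, 30, -2, 4, 0],
    [-0.6, 60, -2, 4, 0],
    [-0.6, 90, -2, 4, 0],
    [-0.6, 120, -2, 4, 0],
    [-0.6, 140, -2, 4, 0],
    [-0.6, 152, -2, 4, 0],
    [-0.6, 159, -2, 4, 0],
    [-0.6, 159, -2, 4, 0]
  ]
}}

```text
time: 13.4
position: [0.4541, -0.1424, 0.0689]
tool_rot: [-0.518, -0.482, 0.519, -0.48]
ft_force: [-1.0, 0.0, 0.7]
grip_width: 0.0693
```

Call:
{"name": "move_arm", "arguments": {
  "commands": [
    [0.5, 0, 0, 0, 0],
    [0.5, 0, 0, 0, 0],
    [0.5, 0, 0, 0, 0],
    [0.5, 0, 0, 0, 0],
    [0.5, 0, 0, 0, 0],
    [0.5, 0, 0, 0, 0],
    [0.5, 0, 0, 0, 0],
    [0.5, 0, 0, 0, 0]
  ]
}}

```text
time: 14.07
position: [0.4547, -0.1435, 0.0704]
tool_rot: [0.519, 0.48, -0.519, 0.481]
ft_force: [-0.6, -0.4, 2.6]
grip_width: 0.0327
```

```bash
python3 - <<'E'
from h import *
st()
p=shot('wrist','w9.png')
E
```

```text
t 14.07 pos [ 0.4547 -0.1435  0.0704] w 0.0327 F [-0.6 -0.4  2.6] q [-0.54  0.57  1.92 -0.    0.65 -0.46] 
yaw of y -4.39 deg tilt [ 0. -0. -1.]
```

View pics/w9.png

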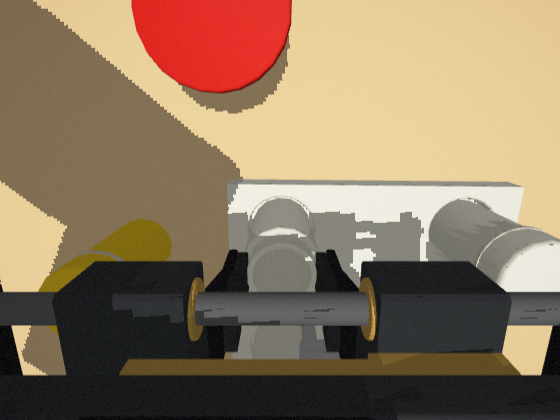

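Call:
{"name": "move_arm", "arguments": {
  "commands": [
    [0.5, -4, 0, 0, 0],
    [0.5, -12, 0, 0, 0],
    [0.5, -25, 0, 0, 0],
    [0.5, -45, 0, 0, 0],
    [0.5, -70, 0, 0, 0],
    [0.5, -100, 0, 0, 0],
    [0.5, -125, 0, 0, 0],
    [0.5, -145, 0, 0, 0]
  ]
}}

```text
time: 14.78
position: [0.4549, -0.1434, 0.2177]
tool_rot: [0.519, 0.48, -0.518, 0.481]
ft_force: [0.3, -0.4, -0.8]
grip_width: 0.0326
```

```bash
python3 - <<'E'
from h import *
st()
p=shot('scene','s6.png')
cv2.imwrite('pics/s6c.png',cv2.resize(cv2.imread('pics/s6.png')[110:310,100:300],None,fx=3,fy=3,interpolation=cv2.INTER_CUBIC))
st();print(rel([.481,.204,.215]))
E
```

```text
t 14.78 pos [ 0.4549 -0.1434  0.2177] w 0.0326 F [ 0.3 -0.4 -0.8] q [-0.54  0.32  1.79  0.    1.03 -0.46] 
yaw of y -4.37 deg tilt [ 0.002 -0.001 -1.   ]
t 14.83 pos [ 0.457  -0.1445  0.2208] w 0.0331 F [ 1.1 -1.   1. ] q [-0.54  0.32  1.78  0.    1.03 -0.46] 
yaw of y -4.36 deg tilt [ 0.008 -0.005 -1.   ]
[   4.4   -2.6 -349.4]
```

View pics/s6c.png

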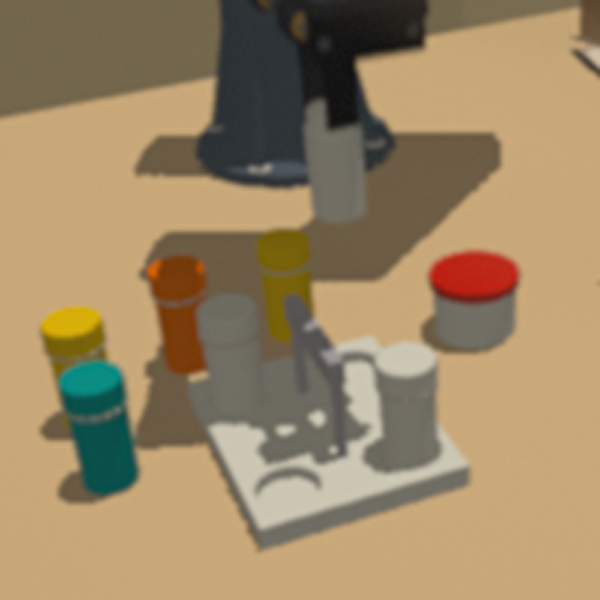

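Jar 2 is held. Now I'll carry it to the bin.

Call:
{"name": "move_arm", "arguments": {
  "commands": [
    [0.5, 0, 0, -25, 0],
    [0.5, 0, 0, -60, 0],
    [0.5, 0, 0, -100, 0],
    [0.5, 0, 0, -140, 0],
    [0.5, 0, 0, -180, 0],
    [0.5, 0, 0, -220, 0],
    [0.5, 0, 0, -255, 0],
    [0.5, 0, 0, -285, 0]
  ]
}}

```text
time: 15.5
position: [0.4757, 0.1434, 0.2152]
tool_rot: [-0.518, -0.481, 0.518, -0.481]
ft_force: [0.4, 0.2, -0.0]
grip_width: 0.033
```

Call:
{"name": "move_arm", "arguments": {
  "commands": [
    [0.5, 0, 0, -25, 0],
    [0.5, 0, 0, -45, 0],
    [0.5, 0, 0, -60, 0],
    [0.5, 0, 0, -62, 0],
    [0.5, 0, 0, -62, 0],
    [0.5, 0, 0, -62, 0],
    [0.5, 0, 0, -62, 0]
  ]
}}

```text
time: 16.08
position: [0.4809, 0.2016, 0.215]
tool_rot: [-0.519, -0.48, 0.519, -0.48]
ft_force: [0.4, 0.9, -0.3]
grip_width: 0.0327
```

```bash
python3 - <<'E'
from h import *
p=shot('wrist','w10.png')
st();print(rel([.481,.204,.071]))
E
```

```text
t 16.13 pos [0.481  0.2016 0.2151] w 0.0327 F [0.5 0.2 0. ] q [ 0.18  0.38  1.69 -0.    1.07  0.26] 
yaw of y -4.46 deg tilt [-0. -0. -1.]
[ 1.441e+02 -1.000e-01 -2.500e+00]
```

View pics/w10.png

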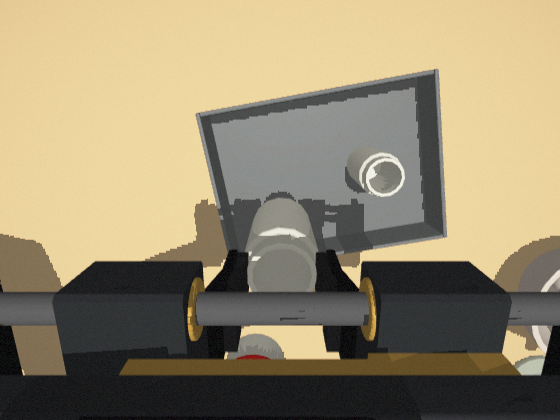

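Call:
{"name": "move_arm", "arguments": {
  "commands": [
    [0.5, 25, 0, -3, 0],
    [0.5, 55, 0, -3, 0],
    [0.5, 85, 0, -3, 0],
    [0.5, 115, 0, -3, 0],
    [0.5, 130, 0, -3, 0],
    [0.5, 138, 0, -3, 0],
    [0.5, 144, 0, -3, 0],
    [0.5, 144, 0, -3, 0]
  ]
}}

```text
time: 16.8
position: [0.4814, 0.2051, 0.0706]
tool_rot: [-0.519, -0.48, 0.519, -0.48]
ft_force: [0.1, -0.6, -0.6]
grip_width: 0.0326
```

Call:
{"name": "move_arm", "arguments": {
  "commands": [
    [0.5, 0, 0, 0, 0],
    [0.5, 0, 0, 0, 0],
    [-0.35, 0, 0, 0, 0],
    [-0.35, 0, 0, 0, 0],
    [-0.35, 0, 0, 0, 0],
    [-0.35, 0, 0, 0, 0],
    [-0.35, 0, 0, 0, 0],
    [-0.35, 0, 0, 0, 0]
  ]
}}

```text
time: 17.47
position: [0.4814, 0.2057, 0.0712]
tool_rot: [0.519, 0.481, -0.519, 0.481]
ft_force: [0.2, -0.1, -0.1]
grip_width: 0.0575
```

Call:
{"name": "move_arm", "arguments": {
  "commands": [
    [-0.35, -15, 0, 0, 0],
    [-0.35, -40, 0, 0, 0],
    [-0.35, -70, 0, 0, 0],
    [-0.35, -100, 0, 0, 0],
    [-0.35, -130, 0, 0, 0],
    [-0.35, -150, 0, 0, 0],
    [-0.35, -159, 0, 0, 0],
    [-0.35, -159, 0, 0, 0]
  ]
}}

```text
time: 18.13
position: [0.4827, 0.206, 0.2322]
tool_rot: [0.52, 0.48, -0.517, 0.482]
ft_force: [-0.6, -0.1, 0.0]
grip_width: 0.0591
```

```bash
python3 - <<'E'
from h import *
p=shot('top','t3.png')
st();print(rel([.511,-.194,.23]))
cv2.imwrite('pics/t3c.png',cv2.resize(cv2.imread('pics/t3.png')[170:330,90:420],None,fx=2.4,fy=2.4,interpolation=cv2.INTER_CUBIC))
E
```

```text
t 18.18 pos [0.4815 0.2057 0.2304] w 0.0589 F [ 0.5  0.3 -0.4] q [ 0.19  0.37  1.66 -0.    1.11  0.27] 
yaw of y -4.38 deg tilt [ 0.001  0.    -1.   ]
[3.000e-01 5.990e+01 3.963e+02]
```

View pics/t3c.png

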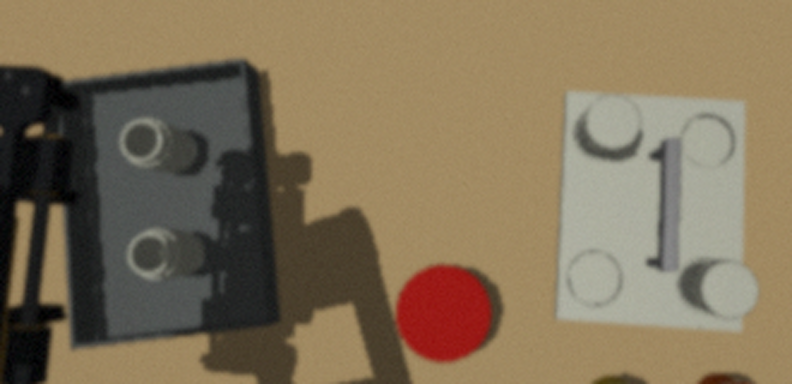

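Both open jars now stand in the bin, at crop (145,142) and (152,253). Next I'll turn the wrist and go to the handle.

Call:
{"name": "move_arm", "arguments": {
  "commands": [
    [-0.35, 0, 4, 30, 7],
    [-0.35, 0, 10, 70, 14],
    [-0.35, 0, 17, 110, 21],
    [-0.35, 0, 23, 150, 28],
    [-0.35, 0, 29, 190, 35],
    [-0.35, 0, 35, 230, 42],
    [-0.35, 0, 40, 265, 49],
    [-0.35, 0, 45, 295, 56]
  ]
}}

```text
time: 18.85
position: [0.5022, -0.094, 0.2277]
tool_rot: [-0.683, -0.179, 0.686, -0.177]
ft_force: [0.6, -0.3, -0.1]
grip_width: 0.0586
```

```bash
python3 - <<'E'
from h import *
for i in range(3): robot.camera('top')
st();print(rel([.511,-.194,.23]))
E
```

```text
t 19.0 pos [ 0.5028 -0.0937  0.2279] w 0.0586 F [ 0.5  0.  -0.2] q [-0.4   0.36  1.69  0.    1.1   0.65] 
yaw of y -60.59 deg tilt [-0.004  0.002 -1.   ]
[-2.3 91.4 42.1]
```

Call:
{"name": "move_arm", "arguments": {
  "commands": [
    [-0.35, 0, 30, 14, 7],
    [-0.35, 0, 60, 28, 14],
    [-0.35, 0, 80, 37, 21],
    [-0.35, 0, 90, 42, 28],
    [-0.35, 0, 91, 42, 34],
    [-0.35, 0, 91, 42, 34],
    [-0.35, 0, 91, 42, 34],
    [-0.35, 0, 91, 42, 34]
  ]
}}

```text
time: 19.67
position: [0.5116, -0.1901, 0.2292]
tool_rot: [-0.706, 0.025, 0.707, 0.026]
ft_force: [0.2, 0.2, -0.1]
grip_width: 0.0588
```

```bash
python3 - <<'E'
from h import *
for i in range(2): robot.camera('top')
p=shot('wrist','w11.png')
st()
for X in [(.511,-.194,.1),(.511+.05,-.194-.004,.1),(.511-.05,-.19,.1)]: print(w2px(p,X))
E
```

```text
t 19.82 pos [ 0.512  -0.1907  0.2299] w 0.0591 F [ 1.1  1.3 -0.6] q [-0.56  0.4   1.61  0.    1.13  1.08] 
yaw of y -94.23 deg tilt [-0.001  0.    -1.   ]
[286.6769024  200.78218521]
[287.30663506 142.05318611]
[286.10102264 254.4888507 ]
```

View pics/w11.png

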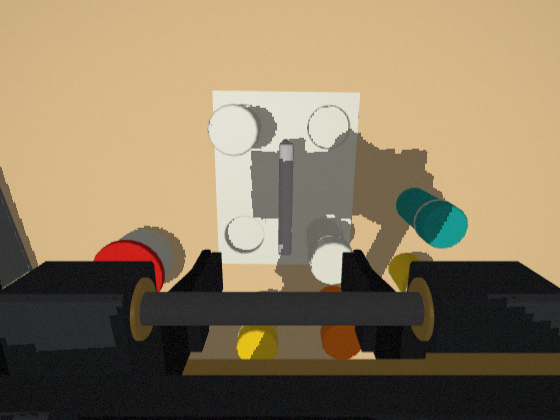

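```bash
python3 - <<'E'
from h import *
print(rel([.5108,-.1935,.096]))
E
```

```text
[133.9   2.9   0.9]
```

Call:
{"name": "move_arm", "arguments": {
  "commands": [
    [-0.35, 25, 2.5, 1, 0.4],
    [-0.35, 55, 2.5, 1, 0.4],
    [-0.35, 85, 2.5, 1, 0.4],
    [-0.35, 105, 2.5, 1, 0.4],
    [-0.35, 120, 2.5, 1, 0.4],
    [-0.35, 130, 2.5, 1, 0.4],
    [-0.35, 134, 2.5, 1, 0.4],
    [-0.35, 134, 2.5, 1, 0.4]
  ]
}}

```text
time: 20.48
position: [0.5108, -0.1938, 0.0955]
tool_rot: [-0.706, 0.029, 0.707, 0.029]
ft_force: [-0.2, -0.4, 0.3]
grip_width: 0.0587
```

```bash
python3 - <<'E'
from h import *
robot.camera('top')
p=shot('wrist','w12.png')
st()
E
```

```text
t 20.58 pos [ 0.5117 -0.1945  0.0969] w 0.0587 F [0.1 0.1 0.7] q [-0.57  0.59  1.73 -0.    0.82  1.09] 
yaw of y -94.75 deg tilt [ 0.001 -0.001 -1.   ]
```

View pics/w12.png

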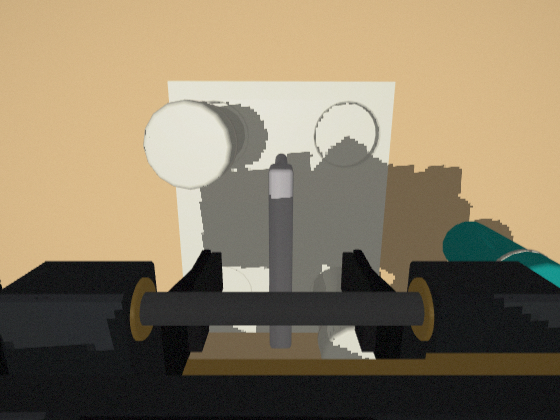

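The bar is centred between the fingers, spanning columns 268–293. Closing now.

Call:
{"name": "move_arm", "arguments": {
  "commands": [
    [0.4, 0, 0, 0, 0],
    [0.5, 0, 0, 0, 0],
    [0.6, 0, 0, 0, 0],
    [0.7, 0, 0, 0, 0],
    [0.8, 0, 0, 0, 0],
    [1, 0, 0, 0, 0],
    [1, 0, 0, 0, 0],
    [1, 0, 0, 0, 0]
  ],
  "newtons": 50
}}

```text
time: 21.25
position: [0.511, -0.1942, 0.0961]
tool_rot: [-0.706, 0.029, 0.707, 0.029]
ft_force: [-0.2, -0.1, -0.5]
grip_width: 0.0136
```

Call:
{"name": "move_arm", "arguments": {
  "commands": [
    [1, 0, 0, 0, 0],
    [1, 0, 0, 0, 0],
    [1, 0, 0, 0, 0],
    [1, 0, 0, 0, 0]
  ],
  "newtons": 60
}}

```text
time: 21.58
position: [0.511, -0.1942, 0.0961]
tool_rot: [-0.706, 0.029, 0.707, 0.03]
ft_force: [-0.1, -0.2, -0.7]
grip_width: 0.0004
```

```bash
python3 - <<'E'
from h import *
o=st();print(o['moment'])
E
```

```text
t 21.58 pos [ 0.511  -0.1942  0.0961] w 0.0004 F [-0.1 -0.2 -0.7] q [-0.57  0.59  1.73 -0.    0.82  1.09] 
yaw of y -94.78 deg tilt [-0.  0. -1.]
[-0.05904376  0.17639619 -0.00313069]
```

```bash
python3 - <<'E'
from h import *
p=shot('wrist','w13.png')
p=shot('scene','s7.png')
cv2.imwrite('pics/s7c.png',cv2.resize(cv2.imread('pics/s7.png')[180:300,140:280],None,fx=5,fy=5,interpolation=cv2.INTER_CUBIC))
E
```

```text
(no output)
```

View pics/w13.png

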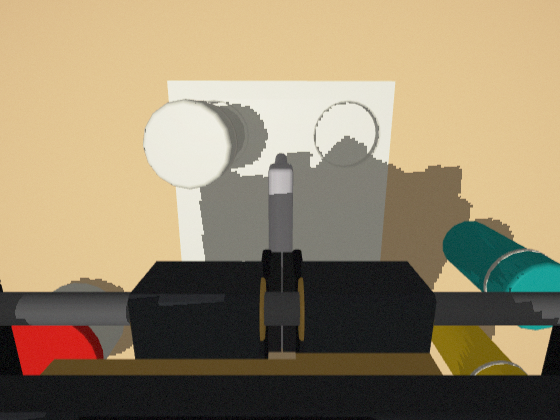

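View pics/s7c.png

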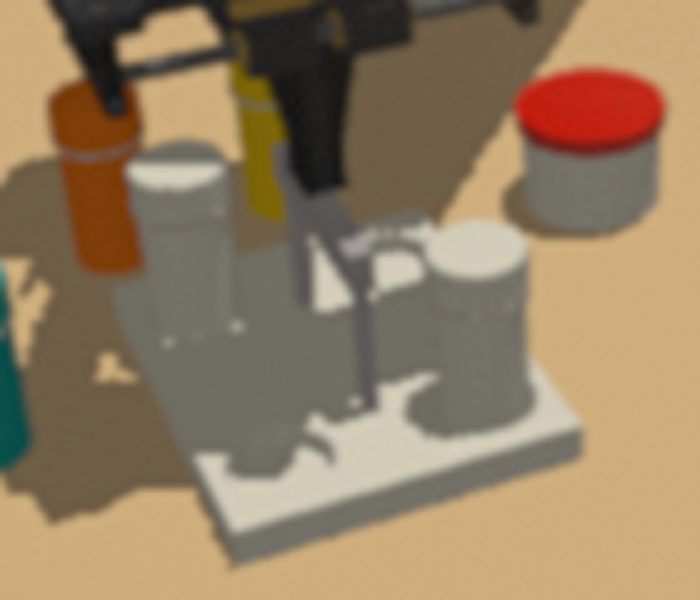

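```bash
python3 - <<'E'
from h import *
p=shot('scene')
for z in [.071,.08,.09,.1,.11]:
    print(z,(5*(w2px(p,(.511,-.194,z))-[140,180])).round(0),(5*(w2px(p,(.52,-.194,z))-[140,180])).round(0))
for s in (.05,-.05): print('bar end',(5*(w2px(p,(.511+s,-.194-s*.082,.1))-[140,180])).round(0))
print('s2d tip')
for z in [.083,.09,.1,.11]: print(z,(7*(w2px(p,(.567+.017,-.245+.0095,z))-[160,220])).round(0),(7*(w2px(p,(.567+.03,-.245-.0095,z))-[160,220])).round(0))
E
```

```text
0.071 [324. 252.] [333. 262.]
0.08 [322. 234.] [331. 244.]
0.09 [320. 214.] [329. 224.]
0.1 [318. 194.] [327. 203.]
0.11 [316. 173.] [325. 183.]
bar end [359. 253.]
bar end [281. 140.]
s2d tip
0.083 [279. 203.] [232. 249.]
0.09 [276. 182.] [230. 228.]
0.1 [273. 153.] [226. 198.]
0.11 [270. 123.] [222. 167.]
```

The fingers shut fully, to 0.4 mm. In the scene view the tips end at crop (320,190), which is z≈0.10, just above the bar. So the real fingertips sit about 30 mm higher than the data says. This also explains the 33 mm neck grips. I'll open, go about 27 mm lower and watch the force.

Call:
{"name": "move_arm", "arguments": {
  "commands": [
    [-0.35, 0, 0, 0, 0],
    [-0.35, 0, 0, 0, 0],
    [-0.35, 0, 0, 0, 0],
    [-0.35, 0, 0, 0, 0],
    [-0.35, 0, 0, 0, 0],
    [-0.35, 0, 0, 0, 0],
    [-0.35, 0, 0, 0, 0],
    [-0.35, 0, 0, 0, 0]
  ]
}}

```text
time: 22.4
position: [0.511, -0.1942, 0.0961]
tool_rot: [-0.706, 0.029, 0.706, 0.029]
ft_force: [0.3, -0.1, -0.4]
grip_width: 0.0459
```

Call:
{"name": "move_arm", "arguments": {
  "commands": [
    [-0.35, 4, 0, 0, 0],
    [-0.35, 8, 0, 0, 0],
    [-0.35, 12, 0, 0, 0],
    [-0.35, 15, 0, 0, 0],
    [-0.35, 15, 0, 0, 0]
  ]
}}

```text
time: 22.82
position: [0.5104, -0.1938, 0.0801]
tool_rot: [-0.706, 0.029, 0.707, 0.03]
ft_force: [-0.0, 0.2, -0.3]
grip_width: 0.0584
```

```bash
python3 - <<'E'
from h import *
st()
p=shot('scene','s8.png')
cv2.imwrite('pics/s8c.png',cv2.resize(cv2.imread('pics/s8.png')[150:300,140:290],None,fx=4,fy=4,interpolation=cv2.INTER_CUBIC))
for z in [.06,.07,.08,.09,.1]: print(z,(4*(w2px(p,(.52,-.194-.030,z))-[140,150])).round(0),(4*(w2px(p,(.52,-.194-.045,z))-[140,150])).round(0))
E
```

```text
t 22.82 pos [ 0.5104 -0.1938  0.0801] w 0.0584 F [-0.   0.2 -0.3] q [-0.57  0.61  1.74 -0.    0.79  1.09] 
yaw of y -94.78 deg tilt [-0.002  0.001 -1.   ]
0.06 [215. 364.] [188. 372.]
0.07 [213. 348.] [186. 356.]
0.08 [211. 332.] [184. 340.]
0.09 [209. 316.] [182. 324.]
0.1 [207. 299.] [179. 308.]
```

View pics/s8c.png

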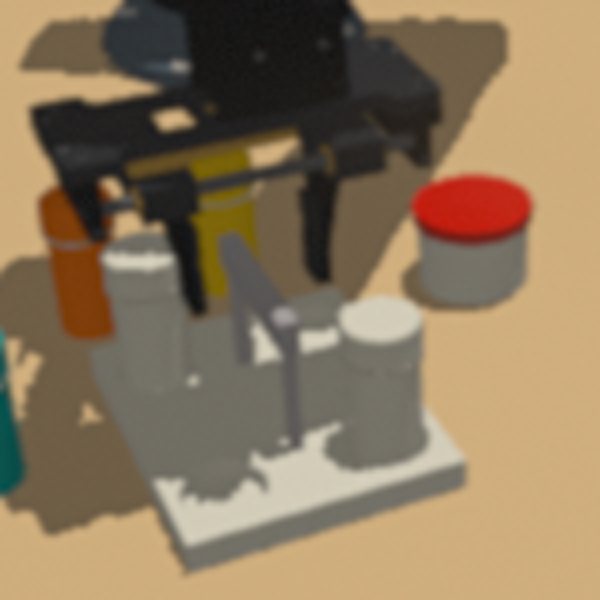

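```bash
python3 - <<'E'
from h import *
p=shot('scene')
for z in [.1,.11,.12,.13,.14,.15]: print(z,[(4*(w2px(p,(x,y,z))-[140,150])).round(0) for x,y in ((.51,-.289),(.53,-.289),(.53,-.099))])
E
```

```text
0.1 [array([ 76., 327.]), array([ 90., 346.]), array([432., 242.])]
0.11 [array([ 73., 310.]), array([ 87., 329.]), array([432., 226.])]
0.12 [array([ 71., 293.]), array([ 84., 312.]), array([431., 210.])]
0.13 [array([ 68., 276.]), array([ 81., 295.]), array([430., 194.])]
0.14 [array([ 65., 258.]), array([ 78., 277.]), array([430., 177.])]
0.15 [array([ 62., 241.]), array([ 75., 259.]), array([429., 160.])]
```

Call:
{"name": "move_arm", "arguments": {
  "commands": [
    [-0.35, 4, 0, 0, 0],
    [-0.35, 8, 0, 0, 0],
    [-0.35, 12, 0, 0, 0],
    [-0.35, 16, 0, 0, 0],
    [-0.35, 18, 0, 0, 0],
    [-0.35, 18, 0, 0, 0]
  ]
}}

```text
time: 23.42
position: [0.5105, -0.1939, 0.0624]
tool_rot: [-0.706, 0.029, 0.707, 0.03]
ft_force: [0.1, -0.6, -1.2]
grip_width: 0.0587
```

```bash
python3 - <<'E'
from h import *
st()
p=shot('scene','s9.png')
cv2.imwrite('pics/s9c.png',cv2.resize(cv2.imread('pics/s9.png')[150:300,140:290],None,fx=4,fy=4,interpolation=cv2.INTER_CUBIC))
shot('wrist','w14.png')
E
```

```text
t 23.42 pos [ 0.5105 -0.1939  0.0624] w 0.0587 F [ 0.1 -0.6 -1.2] q [-0.57  0.64  1.75 -0.    0.75  1.09] 
yaw of y -94.78 deg tilt [-0.001  0.001 -1.   ]
```

View pics/s9c.png

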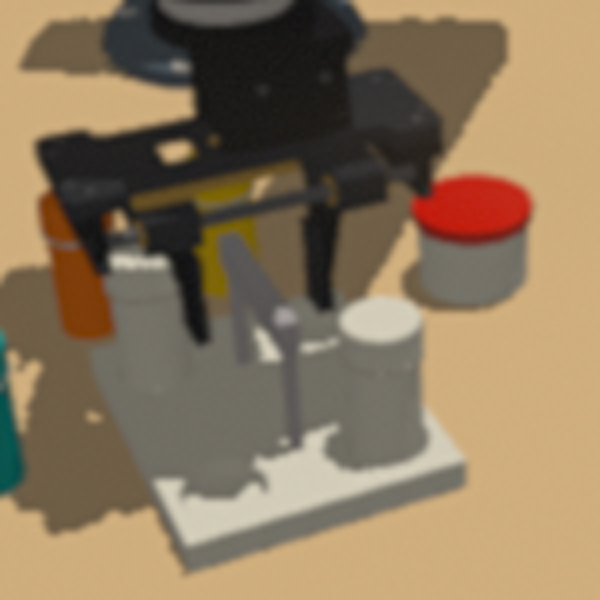

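View pics/w14.png

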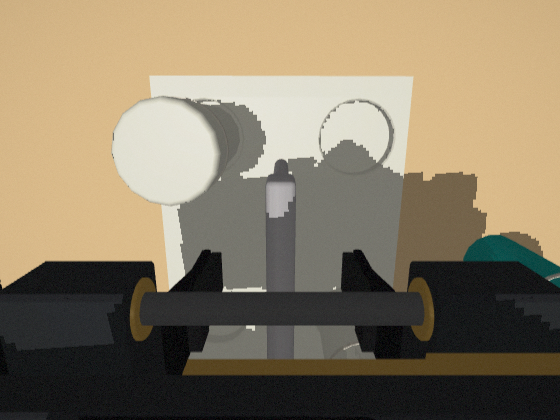

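Call:
{"name": "move_arm", "arguments": {
  "commands": [
    [0.4, 0, 0, 0, 0],
    [0.5, 0, 0, 0, 0],
    [0.6, 0, 0, 0, 0],
    [0.7, 0, 0, 0, 0],
    [0.8, 0, 0, 0, 0],
    [1, 0, 0, 0, 0],
    [1, 0, 0, 0, 0],
    [1, 0, 0, 0, 0]
  ],
  "newtons": 50
}}

```text
time: 24.18
position: [0.511, -0.1942, 0.0631]
tool_rot: [-0.706, 0.029, 0.706, 0.029]
ft_force: [-0.3, -0.1, 0.5]
grip_width: 0.0131
```

Call:
{"name": "move_arm", "arguments": {
  "commands": [
    [1, 0, 0, 0, 0],
    [1, 0, 0, 0, 0],
    [1, 0, 0, 0, 0],
    [1, 0, 0, 0, 0],
    [1, 0, 0, 0, 0]
  ],
  "newtons": 60
}}

```text
time: 24.6
position: [0.5109, -0.194, 0.0631]
tool_rot: [-0.706, 0.029, 0.707, 0.03]
ft_force: [0.8, 1.4, 0.8]
grip_width: 0.0114
```

```bash
python3 - <<'E'
from h import *
st()
p=shot('scene','s10.png')
cv2.imwrite('pics/s10c.png',cv2.resize(cv2.imread('pics/s10.png')[150:300,140:290],None,fx=4,fy=4,interpolation=cv2.INTER_CUBIC))
E
```

```text
t 24.6 pos [ 0.5109 -0.194   0.0631] w 0.0114 F [0.8 1.4 0.8] q [-0.57  0.64  1.75  0.    0.75  1.09] 
yaw of y -94.79 deg tilt [-0.  0. -1.]
```

View pics/s10c.png

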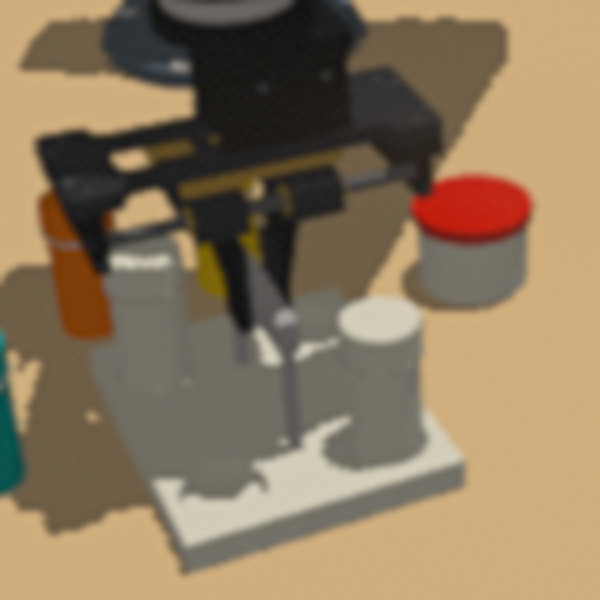

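The opening is 11.4 mm, so the fingers now hold the bar. A slow 15 mm test lift comes next.

Call:
{"name": "move_arm", "arguments": {
  "commands": [
    [1, -1, 0, 0, 0],
    [1, -3, 0, 0, 0],
    [1, -5, 0, 0, 0],
    [1, -8, 0, 0, 0],
    [1, -11, 0, 0, 0],
    [1, -14, 0, 0, 0],
    [1, -15, 0, 0, 0],
    [1, -15, 0, 0, 0]
  ]
}}

```text
time: 25.32
position: [0.5113, -0.1944, 0.0786]
tool_rot: [0.707, -0.03, -0.706, -0.029]
ft_force: [-0.0, -0.4, -5.1]
grip_width: 0.0114
```

```bash
python3 - <<'E'
from h import *
o=st();print(o['moment'].round(2))
p=shot('scene','s11.png')
cv2.imwrite('pics/s11c.png',cv2.resize(cv2.imread('pics/s11.png')[150:300,140:290],None,fx=4,fy=4,interpolation=cv2.INTER_CUBIC))
shot('wrist','w15.png')
E
```

```text
t 25.32 pos [ 0.5113 -0.1944  0.0786] w 0.0114 F [-0.  -0.4 -5.1] q [-0.57  0.62  1.74 -0.    0.78  1.09] 
yaw of y -94.78 deg tilt [ 0.001 -0.001 -1.   ]
[-0.07  0.14  0.  ]
```

View pics/s11c.png

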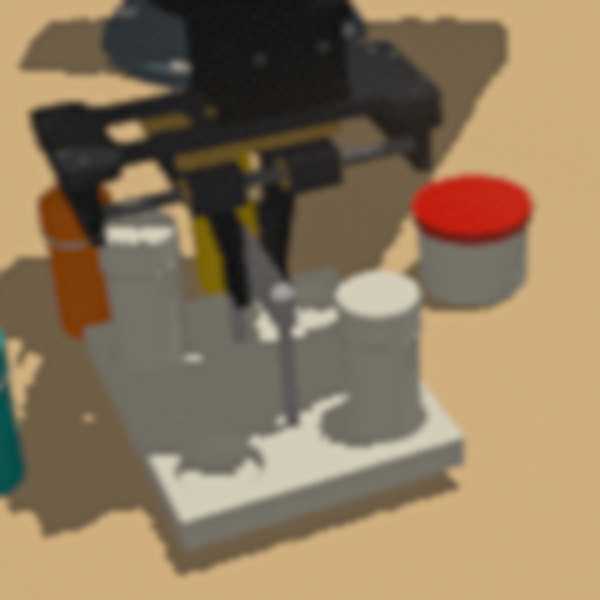

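View pics/w15.png

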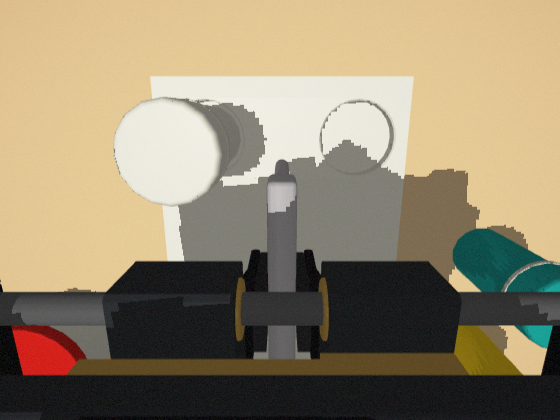

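It lifts level: the wrist view is unchanged from before the lift, and the wrist carries 5.1 N. I'll raise it to about 10 cm.

Call:
{"name": "move_arm", "arguments": {
  "commands": [
    [1, -3, 0, 0, 0],
    [1, -8, 0, 0, 0],
    [1, -14, 0, 0, 0],
    [1, -21, 0, 0, 0],
    [1, -28, 0, 0, 0],
    [1, -35, 0, 0, 0],
    [1, -40, 0, 0, 0],
    [1, -43, 0, 0, 0]
  ]
}}

```text
time: 26.08
position: [0.5114, -0.1945, 0.1223]
tool_rot: [0.707, -0.03, -0.706, -0.029]
ft_force: [0.5, 0.6, -4.9]
grip_width: 0.0117
```

Call:
{"name": "move_arm", "arguments": {
  "commands": [
    [1, -4, 0, 0, 0],
    [1, -10, 0, 0, 0],
    [1, -17, 0, 0, 0],
    [1, -24, 0, 0, 0],
    [1, -31, 0, 0, 0],
    [1, -37, 0, 0, 0],
    [1, -41, 0, 0, 0],
    [1, -42, 0, 0, 0]
  ]
}}

```text
time: 26.75
position: [0.5115, -0.1945, 0.1641]
tool_rot: [0.707, -0.03, -0.706, -0.029]
ft_force: [-0.4, 0.3, -3.0]
grip_width: 0.0114
```

Call:
{"name": "move_arm", "arguments": {
  "commands": [
    [1, 0, 0, 0, 0],
    [1, 0, 0, 0, 0],
    [1, 0, 0, 0, 0],
    [1, 0, 0, 0, 0],
    [1, 0, 0, 0, 0],
    [1, 0, 0, 0, 0],
    [1, 0, 0, 0, 0],
    [1, 0, 0, 0, 0]
  ]
}}

```text
time: 27.42
position: [0.5109, -0.1942, 0.163]
tool_rot: [-0.706, 0.029, 0.707, 0.03]
ft_force: [-0.1, -0.6, -4.8]
grip_width: 0.0116
```

```bash
python3 - <<'E'
from h import *
o=st();print(o['moment'].round(2))
p=shot('scene','s12.png')
shot('wrist','w16.png');shot('top','t4.png')
a=[cv2.imread('pics/'+f) for f in ('w16.png','t4.png')];cv2.imwrite('pics/c.png',cv2.resize(np.hstack(a),(800,300)))
E
```

```text
t 27.42 pos [ 0.5109 -0.1942  0.163 ] w 0.0116 F [-0.1 -0.6 -4.8] q [-0.57  0.49  1.68 -0.    0.98  1.09] 
yaw of y -94.78 deg tilt [-0.  0. -1.]
[-0.04  0.16 -0.02]
```

View pics/s12.png

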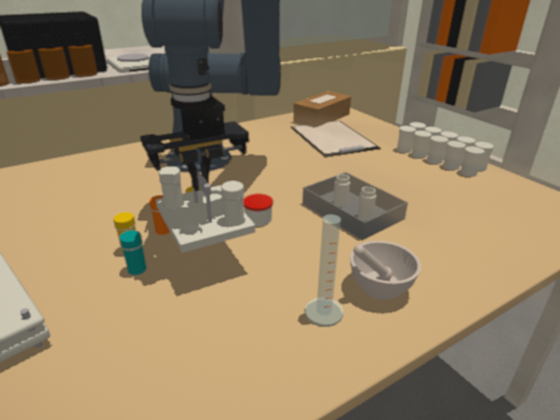

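View pics/c.png

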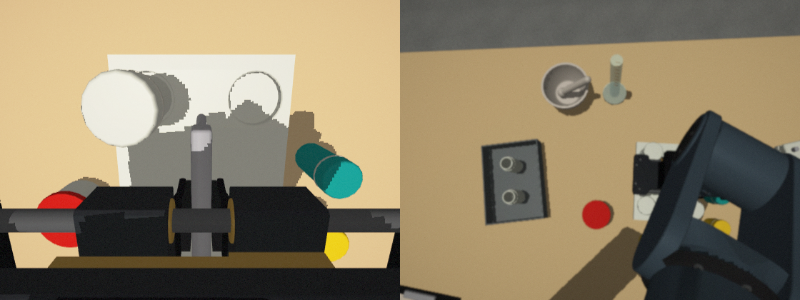

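```bash
python3 - <<'E'
from h import *
st();print(robot.hand_in())
E
```

```text
t 27.57 pos [ 0.511  -0.1942  0.1631] w 0.0117 F [-0.6 -0.7 -4.7] q [-0.57  0.49  1.68 -0.    0.98  1.09] 
yaw of y -94.78 deg tilt [-0.  0. -1.]
the job is handed in; nothing more can be done
None
```

I handed the job in at 27.6 s. Both open jars stand upright in the grey bin, and the arm holds the carrier by its handle about 10 cm clear of the table. The two capped jars are still standing in their pockets.

**Last checks:**
- **Lift:** the TCP rose from z = 0.063 to 0.163 m and was steady when I handed in.
- **Grip:** the fingers are 11.7 mm apart on the 12 mm bar at 60 N, with about 4.8 N of load at the wrist.
- **Level:** the wrist view of the bar and plate stayed the same through the lift, so there is no visible slip or tilt.
- **Bystanders:** the final pictures show the mortar, measuring cylinder and tub in place.

**What disagreed:** the fingertips sit about 30 mm higher than the stated geometry. Because of this, the jars were gripped by their necks (33 mm opening) instead of their bodies. My first attempt on the handle also shut on empty air just above the bar, with no contact force measured. I saw this in the scene view and went about 33 mm lower before gripping again. The two cameras also differed by 2–3 mm in y, so I averaged them.

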